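Set out a lacquer tea tray for two

ROBOT

A 6-joint arm with a two-finger parallel gripper is mounted at the origin on the work surface. World frame = base frame: x ahead of the robot, y to its left, z up, the work surface at z = 0. Lengths are in m, angles in rad, forces in N, time in s.
With the tool pointing down it reaches from about 0.325 to 0.925 m from the base axis. Payload 3.1 kg.
Tool frame: the origin (TCP) lies at the very end of the fingers, on their centre line; the grasp point (between the pads) lies 19 mm behind it (bot.tcp_to_grasp is the z of the grasp point in the tool frame, in m); z points along the fingers, y is the direction in which the jaws open and shut (so a half turn about z gives the same grasp; the last joint's range is limited). The gripper opens to 85 mm and grips with 20 to 120 N. Pads are 22 mm wide; open, the fingers measure 114 mm over their backs; the gripper's body (76 mm by 85 mm) begins 54 mm behind the grasp point. The pads swing forward as they close: fully open they stand 13 mm farther back than shut.
Start: joints at [-1.336, 0.217, 1.613, -0, 1.311, -0.112], TCP at [0.212, -0.588, 0.231] pointing down, gripper open.
Joint ranges: [-2.75, 2.75], [-0.78, 2.1], [0.31, 2.55], [-1.13, 4.27], [0.13, 2.63], [-2.58, 2.58]. Speed limits (rad/s): [2.79, 2.79, 3.14, 3.14, 3.14, 3.14].

INTERFACE

Orientations are given as a unit quaternion [w, x, y, z].
In Python, from plant import bot, viewer, finder gives the robot as it stands.
- The arm moves only by the tool play_rows, never from a script. Its argument "targets" is a list of rows, each a list of 6 numbers: the shift along the tool's x, y, z in m, then the turn, a rotation vector about the tool's x, y, z in degrees. A call has 1 to 12 rows; each row shifts and turns the pose as measured when the row begins, along the tool's axes as they then stand; what a row does not reach is not made up. A row lasts 1/12 s, in which the tool goes at most 41.7 mm and 7.16 degrees, less where a joint would pass 70% of its speed; a pose out of reach is approached as far as the arm can. A call with a gripper value outside its range is refused whole. "grip" is the gripper command: -1 is fully open, 1 is shut, values between are in proportion, set as the call begins (left out, the last holds). The fingers move at their own pace and stop on an object; "squeeze" is the grip in N (left out, the last holds). Time passes only in rows, so rows that do not move let the fingers close. It gives the time, the measured TCP pose, the force and the opening at its end, in the units of the state.
- bot.sense(): the state, without advancing time (a new reading comes with each control period).
- viewer.snapshot(name): name is "scene" or "top" or "wrist"; returns a dict with "frame" (420x560x3 uint8, blue, green, red), "K" (3x3 intrinsics, pixels), "extrinsics" (4x4, takes a point from world to camera coordinates); the wrist camera has in their place "mount" (4x4, takes a point from camera to tool coordinates, whose origin is the TCP and whose axes are the flange's). Camera axes: x right, y down, z forward; pixel columns grow to the right and rows downward; lengths in m; the calibration is good to about 2 mm. The wrist camera is an equidistant fisheye: a pixel r from the principal point sees the ray r / f radians off the axis. A picture is of the moment at which its call begins: read the wrist's pose just before it. There is no depth.
- bot.sign_off(): hands the job in, once; it reports no verdict.
Trained networks look in a picture, given as the dict that the camera call returned (one of the last four; its "shot" number tells which), for a name from the list of things; names that differ only in an ending like _2 or _b are one class to them, and where a whole thing is asked for, a point or a joint stands for the part that bears it (a point fixed in the world has none). Each returns a list of dicts, best first, with "score" (0 to 1); they miss things now and then, are a little off and sometimes report something else, mostly with a low value. They report only what shows in the picture. A call takes as long as a camera call.
- finder.masks_of(picture, label): "region" (420x560 bool, what is visible of it) and "rect" ([centre column, centre row, width, height] in pixels, round what is visible of it).
- finder.spot_point(picture, label): "pixel" ([row, column] in pixels: a listed point, or the origin of a listed thing).
The state is a dict: "time_s": time; "joint_positions": joint angles; "joint_velocities": joint speeds; "tau": joint torques, N m; "eef_pos": TCP position; "orientation": TCP orientation; "wrist_force": force on the tool from outside, world axes, zero at the start; "ft_torque": the same for the moment, N m; "grip_width": finger opening in m.
Only numpy, scipy, OpenCV 4.12 (cv2) and the standard library are available. Lean on these libraries where they do the work, as an engineer would, in place of code of your own. Each camera call takes 0.05 s, during which the arm holds its last target.

TASK

Set out the finished lacquer tea set on the wooden tray: build the little round box in the middle of the tray, between the two saucers (base tier, then the divided tier seated on it, then the lid seated on top), and stand each cup upright in the middle of the saucer of its own colour, red on red and black on black. Set every piece down gently, never letting one fall, and leave the saucers, the drying bowl and the lacquer tin where they are.

Things in the scene. Friction and masses are not known exactly. Their poses are not given: they have to be found in the camera images.
- tray: Tray of pale wood with a black rim, fixed on the bench. 170 mm (its x) by 360 mm (its y, roughly left-right seen from the robot); the top of its floor is 8 mm above the origin; rim 8 mm wide, its top 16 mm above the bench. Origin: centre of its underside, at bench height; z up. The box belongs over this centre.
- saucer_red: Round red saucer with a thin gold rim, loose, standing on the tray towards one of its ends (about 115 mm from the tray's centre, either end). 84 mm across, rim 9 mm high; flat well about 64 mm across whose floor is 4 mm above the origin. Origin: centre of its underside, which stands on the tray's floor; z up.
- saucer_black: The same saucer in black with a thin gold rim, towards the other end of the tray. Same sizes and origin as the red one.
- base_tier: Base tier of the box: open round pot, black outside with three gold lines, plain yellow-ochre inside, 62 mm across outside, straight wall 4 mm thick, 52 mm tall in all (its bottom 6 mm is a foot ring 54 mm across). At the start upright on the bench on the robot's side of the tray. Origin: centre of its underside; z up along its axis.
- divided_tier: Second tier: round pot, black outside, ochre inside with a red cross of dividers; 62 mm across, 42 mm tall in all. Its bottom 8 mm is a tapered foot (40 mm across, 50 mm at its shoulder) that drops into the 54 mm mouth of the base tier; seated, its origin is 44 mm above that of the base tier. Own mouth 54 mm. Starts upright on the bench. Origin: centre of the foot's underside; z up.
- box_lid: Lid: black disc 62 mm across with an upright ochre knob 18 mm in diameter, from 18 to 40 mm above the origin. Its bottom 8 mm is a tapered plug (40 mm across, 50 mm at its shoulder) that drops into the mouth of the divided tier; seated, its origin is 34 mm above that of the divided tier. Starts upright on the bench. Origin: centre of the plug's underside; z up.
- cup_red: Red tea cup without handle, red inside, gold line near the rim: straight-sided, 59 mm across from 14 mm up to the rim, 62 mm tall, wall 4 mm, foot 40 mm across. At the start upright on the bench on the robot's side of the tray. Origin: centre of the underside of the foot; z up.
- cup_black: The same cup in black, black inside, gold line near the rim. Same sizes and origin as the red cup.
- drying_bowl: Large grey bowl, glossy black inside, 116 mm across, 62 mm tall, standing on the bench to one side of the tray (left or right by chance); a bystander, to be left alone. Origin: centre of its underside.
- lacquer_tin: Closed metal tin with a dark band, 79 mm across, 88 mm tall, standing on the bench to one side of the tray (left or right by chance); a bystander, to be left alone. Origin: centre of its underside.

How it is judged:
At the end, for the whole second after the job is handed in: Base tier within 15 mm of the tray's centre, on its floor; divided tier seated on it and lid on that (axes within 4 mm, height 2.5 mm); each cup on the floor of its own saucer, within 9 mm of its centre; all upright within 0.06 rad and at rest; saucers within 20 mm of their start (horizontal distance between base_tier and tray below 0.015 m and z of base_tier in the frame of tray between 0.005 and 0.011 m and horizontal distance between divided_tier and base_tier below 0.004 m and z of divided_tier in the frame of base_tier between 0.0415 and 0.0465 m and horizontal distance between box_lid and divided_tier below 0.004 m and z of box_lid in the frame of divided_tier between 0.0315 and 0.0365 m and horizontal distance between cup_red and saucer_red below 0.009 m and z of cup_red in the frame of saucer_red between 0.001 and 0.007 m and distance of each of saucer_red, saucer_black from where it was at the start of the episode below 0.02 m and horizontal distance between cup_black and saucer_black below 0.009 m and z of cup_black in the frame of saucer_black between 0.001 and 0.007 m and angle between each of base_tier, divided_tier, box_lid, cup_red, cup_black's own z axis and vertical below 0.06 rad and linear speed of each of base_tier, divided_tier, box_lid, cup_red, cup_black below 0.01 m/s and angular speed of each of base_tier, divided_tier, box_lid, cup_red, cup_black below 0.1 rad/s); the robot touches nothing.
It fails at once if a piece is dropped: it moves faster than 0.6 m/s with no finger touching it (a fall of about 2 cm) ((linear speed of base_tier above 0.6 m/s and not (contact force between base_tier and the fingers above 0.02 N)) or (linear speed of divided_tier above 0.6 m/s and not (contact force between divided_tier and the fingers above 0.02 N)) or (linear speed of box_lid above 0.6 m/s and not (contact force between box_lid and the fingers above 0.02 N)) or (linear speed of cup_red above 0.6 m/s and not (contact force between cup_red and the fingers above 0.02 N)) or (linear speed of cup_black above 0.6 m/s and not (contact force between cup_black and the fingers above 0.02 N))).
It fails at once if the drying bowl or the lacquer tin is shifted by more than 15 mm (distance of any of drying_bowl, lacquer_tin from where it was at the start of the episode above 0.015 m).
It also fails if it takes over 122 s, if anything falls off the work surface, if the arm or the gripper's body presses on something with over 40 N, if the wrist force passes 120 N, or if a joint passes its speed limit or range.

## Working session

There is one attempt and no reset: what is moved stays moved. The work goes in short steps, Python scripts to look and compute and a tool call to move; the robot and the scene stay as the last step left them, time stands still between calls to the robot, and variables do not carry over. Pictures are saved under pics/ and viewed, and the job is handed in when it is done.

Besides the shell and the picture viewer there is one more tool, called after "Emit:" as name(argument=value, ...) on one line, values as JSON. play_rows: Moves the arm, as the interface text tells. Its arguments: {"type":"object","properties":{"targets":{"type":"array"},"grip":{"type":"number"},"squeeze":{"type":"number"}},"required":["targets"]}

```bash
ls; mkdir -p pics
cat > h.py <<'E'
import numpy as np, cv2
from plant import bot, viewer, finder
from scipy.spatial.transform import Rotation as R
def rot(q): return R.from_quat([q[1],q[2],q[3],q[0]]).as_matrix()
def ray_plane(p,u,v,z):
    K=np.array(p["K"]);E=np.array(p["extrinsics"])
    d=np.linalg.inv(K)@[u,v,1]; Rm=E[:3,:3]; c=-Rm.T@E[:3,3]; d=Rm.T@d
    return c+d*(z-c[2])/d[2]
def proj(p,X):
    K=np.array(p["K"]);E=np.array(p["extrinsics"]); c=E[:3,:3]@X+E[:3,3]; u=K@c; return u[:2]/u[2]
E
python3 - <<'E'
from h import *
s=bot.sense()
for k,v in s.items(): print(k,np.round(v,4))
print(bot.tcp_to_grasp)
for n in ["scene","top","wrist"]:
    p=viewer.snapshot(n); cv2.imwrite(f"pics/{n}0.png",p["frame"]); print(n,{k:np.round(v,4).tolist() for k,v in p.items() if k!="frame"})
E
```

```text
pics
time_s 0.0
joint_positions [-1.3362  0.2178  1.615  -0.      1.3113 -0.1122]
joint_velocities [ 0.0009  0.0003  0.0006  0.0001 -0.     -0.001 ]
tau [ 8.00000e-04 -3.96845e+01 -3.03852e+01 -2.00000e-04  9.60000e-03
  0.00000e+00]
eef_pos [ 0.2123 -0.587   0.23  ]
orientation [-1.200e-03  9.850e-01  1.725e-01 -1.000e-04]
wrist_force [0.5036 0.7269 0.0167]
ft_torque [-0.0185  0.0029 -0.034 ]
grip_width 0.0855
-0.0187
scene {'K': [[424.4731, 0.0, 282.889], [0.0, 424.4731, 212.1907], [0.0, 0.0, 1.0]], 'extrinsics': [[-0.1737, 0.9848, -0.009, 0.0836], [0.8011, 0.136, -0.5829, -0.3946], [-0.5728, -0.1084, -0.8125, 1.2782], [0.0, 0.0, 0.0, 1.0]], 'shot': 1}
top {'K': [[482.8223, 0.0, 283.3385], [0.0, 482.8223, 205.7358], [0.0, 0.0, 1.0]], 'extrinsics': [[-0.0213, -0.9998, -0.0015, 0.005], [-0.9958, 0.0213, -0.0886, 0.5232], [0.0886, -0.0004, -0.9961, 1.3536], [0.0, 0.0, 0.0, 1.0]], 'shot': 2}
wrist {'K': [[325.1923, 0.0, 277.3108], [0.0, 325.1923, 207.3171], [0.0, 0.0, 1.0]], 'mount': [[0.0004, -0.9516, -0.3072, 0.0797], [1.0, 0.0003, 0.0002, 0.0001], [-0.0001, -0.3072, 0.9516, -0.1423], [0.0, 0.0, 0.0, 1.0]], 'shot': 3}
```

View pics/top0.png

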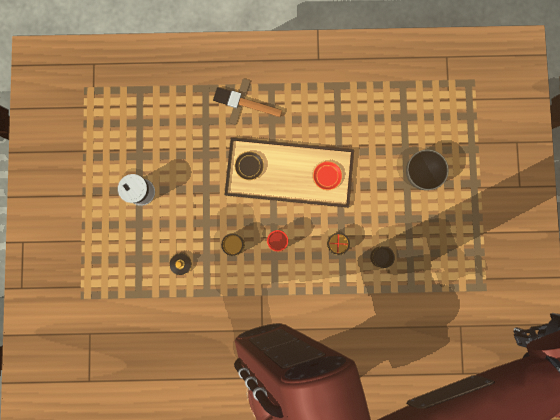

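View pics/scene0.png

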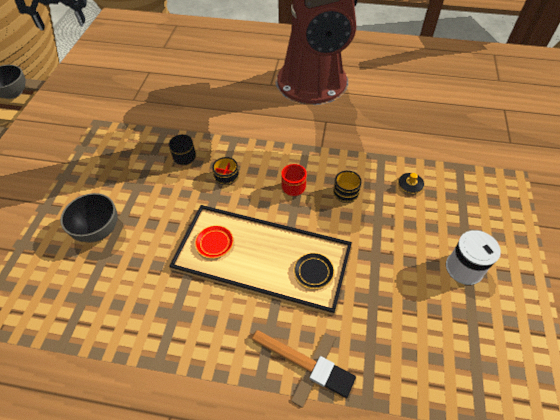

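```bash
cat > loc.py <<'E'
from h import *
def locate(names,cams=("top","scene")):
    H=dict(tray=.008,saucer_red=.009,saucer_black=.009,base_tier=.052,divided_tier=.042,box_lid=.04,cup_red=.062,cup_black=.062,drying_bowl=.062,lacquer_tin=.088)
    for cam in cams:
        p=viewer.snapshot(cam)
        for n in names:
            o=finder.spot_point(p,n); m=finder.masks_of(p,n)
            r=[]
            for a in o[:2]:
                v,u=a["pixel"]; r.append((round(a["score"],2),np.round([u,v]).tolist(),np.round(ray_plane(p,u,v,0.008 if 'saucer' in n else 0)[:2],4).tolist()))
            q=[(round(a["score"],2),np.round(a["rect"]).tolist()) for a in m[:2]]
            print(cam,n,r,q)
E
python3 -c "
from loc import *
locate(['tray','saucer_red','saucer_black','base_tier','divided_tier','box_lid','cup_red','cup_black','drying_bowl','lacquer_tin'])
print(bot.sense()['time_s'])"
```

```text
top tray [(0.61, [292.0, 175.0], [0.6144, -0.0342])] [(0.87, [291.0, 174.0, 127.0, 71.0])]
top saucer_red [(0.89, [328.0, 179.0], [0.5992, -0.1368])] [(0.56, [328.0, 177.0, 31.0, 28.0])]
top saucer_black [(0.58, [236.0, 245.0], [0.4157, 0.1312])] [(0.65, [249.0, 165.0, 28.0, 24.0])]
top base_tier [(0.72, [238.0, 243.0], [0.4209, 0.1276])] [(0.79, [234.0, 244.0, 21.0, 18.0])]
top divided_tier [(0.82, [337.0, 243.0], [0.4148, -0.1572])] [(0.78, [337.0, 242.0, 24.0, 26.0]), (0.47, [426.0, 168.0, 43.0, 44.0])]
top box_lid [(0.93, [180.0, 263.0], [0.3661, 0.2948])] [(0.75, [180.0, 265.0, 25.0, 21.0])]
top cup_red [(0.72, [277.0, 242.0], [0.4197, 0.0155])] [(0.55, [278.0, 239.0, 23.0, 23.0])]
top cup_black [(0.57, [381.0, 258.0], [0.3681, -0.2824])] [(0.82, [383.0, 258.0, 23.0, 23.0])]
top drying_bowl [(0.84, [422.0, 171.0], [0.618, -0.4124]), (0.75, [381.0, 259.0], [0.3652, -0.284])] [(0.94, [428.0, 172.0, 43.0, 41.0])]
top lacquer_tin [(0.83, [138.0, 195.0], [0.565, 0.4159])] [(0.83, [136.0, 189.0, 38.0, 33.0])]
scene tray [(0.75, [264.0, 257.0], [0.6178, -0.0187]), (0.6, [464.0, 268.0],
[... 342 characters left out ...]
1454])] [(0.82, [348.0, 188.0, 30.0, 33.0])]
scene divided_tier [(0.63, [228.0, 179.0], [0.4142, -0.1497])] [(0.55, [228.0, 173.0, 27.0, 29.0])]
scene box_lid [(0.89, [409.0, 182.0], [0.3501, 0.2919])] [(0.8, [412.0, 183.0, 28.0, 24.0])]
scene cup_red [(0.7, [294.0, 187.0], [0.4128, 0.0158]), (0.48, [312.0, 273.0], [0.6386, 0.0908])] [(0.83, [293.0, 180.0, 25.0, 34.0])]
scene cup_black [(0.86, [185.0, 160.0], [0.3708, -0.2772])] [(0.9, [180.0, 153.0, 31.0, 29.0])]
scene drying_bowl [(0.55, [408.0, 185.0], [0.3596, 0.2912])] [(0.66, [88.0, 220.0, 56.0, 50.0])]
scene lacquer_tin [(0.58, [464.0, 270.0], [0.576, 0.409])] [(0.8, [473.0, 258.0, 58.0, 54.0]), (0.67, [86.0, 218.0, 58.0, 51.0])]
2.25
```

```bash
cat >> h.py <<'E'
from scipy.optimize import minimize
PR=dict(saucer_red=[(.042,.017),(.03,.008)],saucer_black=[(.042,.017),(.03,.008)],
 base_tier=[(.031,.052),(.031,.006),(.027,0)],divided_tier=[(.031,.042),(.031,.008),(.02,0)],
 box_lid=[(.009,.04),(.031,.018),(.031,.008),(.02,0)],cup_red=[(.0295,.062),(.0295,.014),(.02,0)],
 cup_black=[(.0295,.062),(.0295,.014),(.02,0)],drying_bowl=[(.058,.062),(.03,0)],lacquer_tin=[(.0395,.088),(.0395,0)])
def projw(p,pose,X):
    K=np.array(p["K"])
    if "extrinsics" in p:
        E=np.array(p["extrinsics"]); c=X@E[:3,:3].T+E[:3,3]; u=c@K.T; return u[:,:2]/u[:,2:]
    t=np.array(pose["eef_pos"]); Rt=rot(pose["orientation"]); M=np.array(p["mount"])
    T=(X-t)@Rt; c=(T-M[:3,3])@M[:3,:3]
    r=np.hypot(c[:,0],c[:,1]); th=np.arctan2(r,c[:,2]); f=K[0,0]
    return np.stack([K[0,2]+f*th*c[:,0]/r,K[1,2]+f*th*c[:,1]/r],1)
A=np.linspace(0,2*np.pi,48,endpoint=False)
def poly(p,pose,n,x,y,z0=0):
    X=np.concatenate([np.stack([x+r*np.cos(A),y+r*np.sin(A),0*A+z+z0],1) for r,z in PR[n]])
    return X
S=6
def fit(p,pose,n,mask,x0,z0=0):
    ys,xs=np.where(mask); a=[xs.min()-15,ys.min()-15]; w=(xs.max()-a[0]+15,ys.max()-a[1]+15)
    M=mask.astype(np.uint8); big=np.zeros((w[1],w[0]),np.uint8)
    sub=M[max(a[1],0):a[1]+w[1],max(a[0],0):a[0]+w[0]]; big[max(-a[1],0):max(-a[1],0)+sub.shape[0],max(-a[0],0):max(-a[0],0)+sub.shape[1]]=sub
    big=cv2.resize(big.astype(np.float32),None,fx=S,fy=S,interpolation=cv2.INTER_LINEAR)>.5
    def cost(q):
        P=projw(p,pose,poly(p,pose,n,q[0],q[1],z0)); P=((P-a+.5)*S).astype(np.float32)
        h=cv2.convexHull(P); im=np.zeros(big.shape,np.uint8); cv2.fillConvexPoly(im,h.astype(np.int32),1); im=im>0
        return 1-(im&big).sum()/((im|big).sum())
    r=minimize(cost,x0,method="Nelder-Mead",options=dict(initial_simplex=[x0,[x0[0]+.008,x0[1]],[x0[0],x0[1]+.008]],xatol=1e-4,fatol=1e-4))
    return r.x,1-r.fun
def overlay(p,pose,items,f):
    im=p["frame"].copy()
    for n,x,y,z in items:
        h=cv2.convexHull(projw(p,pose,poly(p,pose,n,x,y,z)).astype(np.float32)); cv2.polylines(im,[np.round(h).astype(np.int32)],True,(0,255,0),1)
    cv2.imwrite(f,im)
E
cat > l2.py <<'E'
from h import *
G=dict(saucer_red=(.602,-.136),saucer_black=(.64,.096),base_tier=(.42,.136),divided_tier=(.4145,-.153),box_lid=(.358,.293),cup_red=(.416,.0155),cup_black=(.369,-.279),drying_bowl=(.618,-.412),lacquer_tin=(.568,.412))
for cam in ["top","scene"]:
    p=viewer.snapshot(cam); it=[]
    for n in G:
        ms=finder.masks_of(p,n)[:3]; best=None
        for m in ms:
            if m["region"].sum()<30: continue
            x,i=fit(p,None,n,m["region"],list(G[n]))
            if best is None or i>best[1]: best=(x,i)
        if best: print(cam,n,np.round(best[0],4),round(best[1],2)); it.append((n,*best[0],0))
    overlay(p,None,it,f"pics/ov_{cam}.png")
    im=cv2.imread(f"pics/ov_{cam}.png"); im=im[120:300,100:480] if cam=="top" else im[120:320,40:520]
    cv2.imwrite(f"pics/ovz_{cam}.png",cv2.resize(im,None,fx=1.6 if cam=='scene' else 2,fy=1.6 if cam=='scene' else 2))
# tray corners by mask
    m=finder.masks_of(p,"tray")[0]["region"].astype(np.uint8)
    c=max(cv2.findContours(m,0,2)[0],key=cv2.contourArea); b=cv2.approxPolyDP(cv2.convexHull(c),6,True)[:,0]
    q=np.array([ray_plane(p,u,v,.016)[:2] for u,v in b]); print("tray",b.tolist(),np.round(q,3).tolist(),q.mean(0), np.linalg.norm(q-np.roll(q,1,0),axis=1))
print(bot.sense()["time_s"])
E
python3 l2.py
```

```text
top saucer_red [ 0.6101 -0.1338] 0.93
top saucer_black [0.6435 0.0904] 0.97
top base_tier [0.4178 0.1392] 0.92
top divided_tier [ 0.415  -0.1586] 0.91
top box_lid [0.3641 0.2927] 0.91
top cup_red [0.4237 0.0113] 0.96
top cup_black [ 0.3737 -0.2789] 0.95
top drying_bowl [ 0.6136 -0.4105] 0.94
top lacquer_tin [0.5752 0.4064] 0.93
tray [[353, 150], [348, 207], [225, 194], [232, 137]] [[0.682, -0.211], [0.516, -0.191], [0.561, 0.161], [0.727, 0.139]] [ 0.62159863 -0.02576931] [0.35290489 0.16648482 0.35490726 0.16756406]
scene saucer_red [ 0.6075 -0.1319] 0.95
scene saucer_black [0.6407 0.0929] 0.94
scene base_tier [0.4135 0.1406] 0.97
scene divided_tier [ 0.4097 -0.1562] 0.95
scene box_lid [0.3626 0.2927] 0.85
scene cup_red [0.4229 0.0142] 0.95
scene cup_black [ 0.3709 -0.2776] 0.96
scene drying_bowl [ 0.6117 -0.4065] 0.93
scene lacquer_tin [0.5716 0.4084] 0.97
tray [[198, 208], [349, 242], [333, 314], [171, 269]] [[0.525, -0.192], [0.558, 0.16], [0.729, 0.144], [0.688, -0.203]] [ 0.62494368 -0.02272557] [0.16341271 0.3544363  0.17148613 0.34853894]
3.35
```

```bash
cat > go.py <<'E'
import sys
from h import *
s=bot.sense(); t=np.array(s["eef_pos"]); Rt=rot(s["orientation"])
yaw=np.pi/2
Rd=np.array([[np.cos(yaw),np.sin(yaw),0],[np.sin(yaw),-np.cos(yaw),0],[0,0,-1]]).T
Rd=np.stack([[np.cos(yaw),np.sin(yaw),0],[np.sin(yaw),-np.cos(yaw),0],[0,0,-1]],1)
print("t",round(s["time_s"],2),"pos",np.round(t,4),"w",round(s["grip_width"],4),"F",np.round(s["wrist_force"],1))
print("rotvec deg",np.round(np.degrees(R.from_matrix(Rt.T@Rd).as_rotvec()),2))
if len(sys.argv)>3: print("shift tool now",np.round(Rt.T@(np.array(list(map(float,sys.argv[1:4])))-t),4))
E
python3 go.py .45 -.1 .23
```

```text
t 3.35 pos [ 0.2125 -0.5878  0.2313] w 0.0853 F [-0.5  0.4  0.1]
rotvec deg [ -0.    -0.   -70.13]
shift tool now [ 0.3892 -0.378   0.0013]
```

Emit:
play_rows(targets=[[0,0,0,0,0,-7],[0,0,0,0,0,-7],[0,0,0,0,0,-7],[0,0,0,0,0,-7],[0,0,0,0,0,-7],[0,0,0,0,0,-7],[0,0,0,0,0,-7],[0,0,0,0,0,-7],[0,0,0,0,0,-7],[0,0,0,0,0,-7]], grip=-1)

```text
time_s: 4.18
eef_pos: [0.2124, -0.5878, 0.2313]
orientation: [-0.0, 0.697, 0.717, -0.0]
wrist_force: [1.0, -0.4, -0.1]
grip_width: 0.0854
```

```bash
python3 go.py .45 -.1 .23
```

```text
t 4.18 pos [ 0.2124 -0.5878  0.2313] w 0.0854 F [ 1.  -0.4 -0.1]
rotvec deg [-0.    0.    1.62]
shift tool now [0.4809 0.2513 0.0013]
```

Emit:
play_rows(targets=[[0.036,0.02,0,0,0,0.8],[0.036,0.02,0,0,0,0.8],[0.036,0.02,0,0,0,0],[0.036,0.02,0,0,0,0],[0.036,0.02,0,0,0,0],[0.036,0.02,0,0,0,0],[0.036,0.02,0,0,0,0],[0.036,0.02,0,0,0,0],[0.036,0.02,0,0,0,0],[0.036,0.02,0,0,0,0],[0.036,0.02,0,0,0,0],[0.036,0.02,0,0,0,0]])

```text
time_s: 5.18
eef_pos: [0.4512, -0.1544, 0.2306]
orientation: [0.005, 0.711, 0.703, -0.001]
wrist_force: [1.3, -0.5, 0.5]
grip_width: 0.0854
```

```bash
python3 go.py .416 .14 .17
```

```text
t 5.18 pos [ 0.4512 -0.1544  0.2306] w 0.0854 F [ 1.3 -0.5  0.5]
rotvec deg [ 0.3   0.52 -0.68]
shift tool now [ 0.2945 -0.039   0.0578]
```

Emit:
play_rows(targets=[[0.037,-0.005,0.006,0,0,-0.3],[0.037,-0.005,0.007,0,0,-0.3],[0.037,-0.005,0.007,0,0,0],[0.037,-0.005,0.007,0,0,0],[0.037,-0.005,0.007,0,0,0],[0.037,-0.005,0.007,0,0,0],[0.037,-0.005,0.007,0,0,0],[0.035,-0.005,0.007,0,0,0],[0,0,0,0,0,0]])

```text
time_s: 5.93
eef_pos: [0.4145, 0.1578, 0.1748]
orientation: [0.011, 0.705, 0.709, 0.005]
wrist_force: [-1.0, 0.6, -0.2]
grip_width: 0.0851
```

```bash
python3 go.py .416 .14 .17
cat > wr.py <<'E'
import sys
from h import *
# args: out, then name x y z0
s=bot.sense(); p=viewer.snapshot("wrist"); it=[]
a=sys.argv[2:]
for i in range(0,len(a),4):
    n,x,y,z=a[i],*map(float,a[i+1:i+4])
    for m in finder.masks_of(p,n)[:2]:
        if m["region"].sum()<100: continue
        q,io=fit(p,s,n,m["region"],[x,y],z); print(n,round(m["score"],2),np.round(q,4),round(io,3)); it.append((n,*q,z))
overlay(p,s,it,sys.argv[1])
E
python3 wr.py pics/w1.png base_tier .416 .14 0
```

```text
t 5.93 pos [0.4145 0.1578 0.1748] w 0.0851 F [-1.   0.6 -0.2]
rotvec deg [1.23 0.48 0.34]
shift tool now [-0.0177  0.0013  0.005 ]
base_tier 0.66 [0.4167 0.1396] 0.972
```

View pics/w1.png

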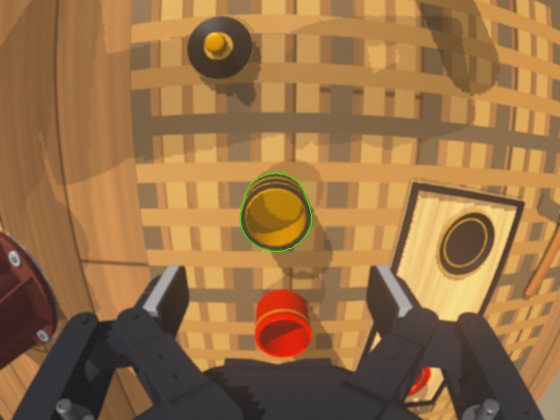

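Emit:
play_rows(targets=[[-0.009,0.001,0.01,1.2,0.5,0.3],[-0.009,0.001,0.02,0,0,0],[0,0,0.02,0,0,0],[0,0,0.02,0,0,0],[0,0,0.01,0,0,0],[0,0,0,0,0,0],[0,0,0,0,0,0]])

```text
time_s: 6.62
eef_pos: [0.4266, 0.1271, 0.099]
orientation: [0.007, 0.711, 0.703, 0.004]
wrist_force: [0.4, 0.6, 1.0]
grip_width: 0.0855
```

```bash
python3 go.py .4167 .1396 .013
```

```text
t 6.62 pos [0.4266 0.1271 0.099 ] w 0.0855 F [0.4 0.6 1. ]
rotvec deg [ 0.84  0.27 -0.6 ]
shift tool now [ 0.0128 -0.0113  0.0858]
```

Emit:
play_rows(targets=[[0.006,-0.005,0.01,0.5,0.2,-0.4],[0.004,-0.004,0.01,0,0,0],[0,0,0.01,0,0,0],[0,0,0,0,0,0],[0,0,0,0,0,0]])

```text
time_s: 7.03
eef_pos: [0.4204, 0.1376, 0.0696]
orientation: [0.004, 0.709, 0.706, 0.004]
wrist_force: [0.2, 0.0, 0.4]
grip_width: 0.0853
```

```bash
python3 go.py .4167 .1396 .013
```

```text
t 7.03 pos [0.4204 0.1376 0.0696] w 0.0853 F [0.2 0.  0.4]
rotvec deg [ 0.68  0.   -0.25]
shift tool now [ 0.0019 -0.0044  0.0566]
```

Emit:
play_rows(targets=[[0.002,-0.004,0.012,0.6,0,-0.2],[0,0,0.015,0,0,0],[0,0,0.015,0,0,0],[0,0,0.01,0,0,0],[0,0,0.002,0,0,0],[0,0,0,0,0,0]])

```text
time_s: 7.53
eef_pos: [0.4171, 0.1415, 0.0124]
orientation: [0.001, 0.706, 0.708, 0.001]
wrist_force: [-0.6, -0.6, 0.1]
grip_width: 0.0853
```

```bash
python3 go.py .4167 .1396 .013
```

```text
t 7.53 pos [0.4171 0.1415 0.0124] w 0.0853 F [-0.6 -0.6  0.1]
rotvec deg [ 0.15 -0.04  0.13]
shift tool now [-0.0019 -0.0004 -0.0006]
```

Emit:
play_rows(targets=[[-0.001,0,0,0,0,0],[0,0,0,0,0,0],[0,0,0,0,0,0],[0,0,0,0,0,0],[0,0,0,0,0,0],[0,0,0,0,0,0],[0,0,0,0,0,0],[0,0,0,0,0,0]], grip=1, squeeze=40)

```text
time_s: 8.2
eef_pos: [0.4191, 0.1409, 0.0147]
orientation: [0.002, 0.706, 0.708, 0.003]
wrist_force: [0.1, 0.0, -0.4]
grip_width: 0.0609
```

Emit:
play_rows(targets=[[0,0,-0.01,0,0,0],[0,0,-0.02,0,0,0],[0,0,-0.025,0,0,0],[0,0,-0.02,0,0,0],[0,0,-0.01,0,0,0],[0,0,0,0,0,0]])

```text
time_s: 8.7
eef_pos: [0.4163, 0.1404, 0.1045]
orientation: [0.001, 0.706, 0.708, 0.001]
wrist_force: [-0.0, 0.6, -0.7]
grip_width: 0.0613
```

```bash
python3 go.py .624 -.0225 .098; python3 wr.py pics/w2.png base_tier .417 .14 .085
```

```text
t 8.7 pos [0.4163 0.1404 0.1045] w 0.0613 F [-0.   0.6 -0.7]
rotvec deg [ 0.13 -0.04  0.16]
shift tool now [-0.1635  0.2072  0.0069]
```

View pics/w2.png

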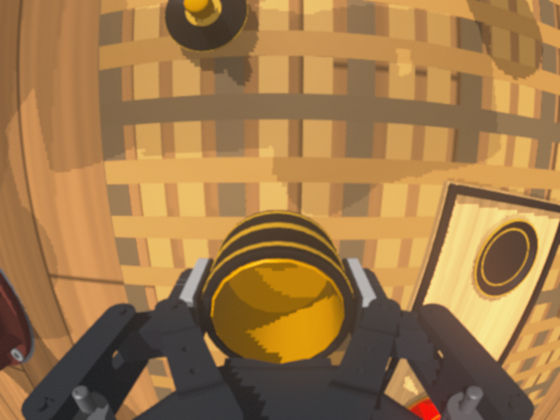

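Emit:
play_rows(targets=[[-0.01,0.013,-0.005,0,0,0],[-0.016,0.02,0,0,0,0],[-0.016,0.02,0,0,0,0],[-0.016,0.02,0,0,0,0],[-0.016,0.02,0,0,0,0],[-0.016,0.02,0,0,0,0],[-0.016,0.02,0,0,0,0],[-0.016,0.02,0,0,0,0],[-0.016,0.02,0,0,0,0],[-0.01,0.013,0,0,0,0],[0,0,0,0,0,0],[0,0,0,0,0,0]])

```text
time_s: 9.8
eef_pos: [0.5942, -0.0139, 0.0847]
orientation: [-0.014, 0.705, 0.709, -0.012]
wrist_force: [-0.2, 0.7, -1.3]
grip_width: 0.061
```

```bash
python3 go.py .624 -.0225 .023; python3 wr.py pics/w3.png saucer_black .642 .0917 0
```

```text
t 9.8 pos [ 0.5942 -0.0139  0.0847] w 0.061 F [-0.2  0.7 -1.3]
rotvec deg [-2.06 -0.14  0.26]
shift tool now [-0.0089  0.0319  0.0605]
saucer_black 0.71 [0.6429 0.0919] 0.987
```

View pics/w3.png

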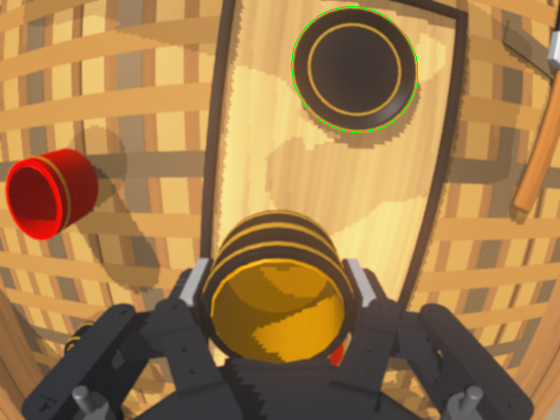

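Emit:
play_rows(targets=[[-0.003,0.01,0,-1,0,0.2],[-0.003,0.012,0,-1,0,0],[-0.002,0.008,0,0,0,0],[0,0,0,0,0,0],[0,0,0,0,0,0]])

```text
time_s: 10.32
eef_pos: [0.6233, -0.0186, 0.0832]
orientation: [-0.001, 0.705, 0.709, 0.001]
wrist_force: [-0.3, -0.1, -0.9]
grip_width: 0.0612
```

```bash
python3 go.py .624 -.0225 .0235
```

```text
t 10.32 pos [ 0.6233 -0.0186  0.0832] w 0.0612 F [-0.3 -0.1 -0.9]
rotvec deg [-0.03 -0.19  0.29]
shift tool now [-0.0041  0.0008  0.0597]
```

Emit:
play_rows(targets=[[-0.004,0.001,0.01,0,0,0],[0,0,0.015,0,0,0],[0,0,0.015,0,0,0],[0,0,0.008,0,0,0],[0,0,0.004,0,0,0],[0,0,0,0,0,0],[0,0,0,0,0,0]])

```text
time_s: 10.9
eef_pos: [0.6249, -0.023, 0.0283]
orientation: [-0.001, 0.705, 0.709, 0.001]
wrist_force: [0.2, -0.2, -0.2]
grip_width: 0.0609
```

```bash
python3 go.py .624 -.0225 .0235
```

```text
t 10.9 pos [ 0.6249 -0.023   0.0283] w 0.0609 F [ 0.2 -0.2 -0.2]
rotvec deg [ 0.05 -0.16  0.36]
shift tool now [ 0.0005 -0.001   0.0048]
```

Emit:
play_rows(targets=[[0,0,0.002,0,0,0],[0,0,0.002,0,0,0],[0,0,0,0,0,0],[0,0,0,0,0,0]])

```text
time_s: 11.23
eef_pos: [0.6263, -0.0232, 0.0258]
orientation: [0.001, 0.705, 0.709, 0.002]
wrist_force: [-0.1, -0.7, 0.1]
grip_width: 0.0611
```

Emit:
play_rows(targets=[[0,0,0.001,0,0,0],[0,0,0,0,0,0]])

```text
time_s: 11.4
eef_pos: [0.627, -0.0232, 0.0257]
orientation: [0.001, 0.705, 0.709, 0.003]
wrist_force: [0.8, -0.4, -0.8]
grip_width: 0.0611
```

Emit:
play_rows(targets=[[0,-0.001,0.002,0,0,0],[0,0,0,0,0,0]])

```text
time_s: 11.57
eef_pos: [0.6265, -0.0233, 0.0241]
orientation: [0.002, 0.705, 0.709, 0.003]
wrist_force: [-0.3, 0.2, -0.5]
grip_width: 0.061
```

Emit:
play_rows(targets=[[0,-0.001,0.002,0,0,0],[0,0,0,0,0,0]])

```text
time_s: 11.73
eef_pos: [0.6255, -0.0233, 0.0221]
orientation: [0.002, 0.705, 0.709, 0.003]
wrist_force: [0.4, 0.3, -0.3]
grip_width: 0.061
```

Emit:
play_rows(targets=[[0,0,0.002,0,0,0],[0,0,0,0,0,0]])

```text
time_s: 11.9
eef_pos: [0.6264, -0.0234, 0.0211]
orientation: [0.002, 0.705, 0.709, 0.004]
wrist_force: [-0.3, 0.1, 0.2]
grip_width: 0.061
```

Emit:
play_rows(targets=[[0,0,0.002,0,0,0],[0,0,0,0,0,0]])

```text
time_s: 12.07
eef_pos: [0.6271, -0.0235, 0.0214]
orientation: [0.003, 0.705, 0.709, 0.004]
wrist_force: [-0.4, -1.3, -0.1]
grip_width: 0.0611
```

Emit:
play_rows(targets=[[0,0,0.002,0,0,0],[0,0,0,0,0,0]])

```text
time_s: 12.23
eef_pos: [0.6281, -0.0236, 0.0212]
orientation: [0.003, 0.705, 0.709, 0.004]
wrist_force: [0.4, -0.4, -1.6]
grip_width: 0.061
```

Emit:
play_rows(targets=[[0,0,0.001,0,0,0],[0,0,0,0,0,0],[0,0,0,0,0,0],[0,0,0,0,0,0],[0,0,0,0,0,0]], grip=-1)

```text
time_s: 12.65
eef_pos: [0.6278, -0.0236, 0.0186]
orientation: [0.003, 0.705, 0.709, 0.004]
wrist_force: [0.6, 0.3, 0.3]
grip_width: 0.0851
```

Emit:
play_rows(targets=[[0,0,-0.01,0,0,0],[0,0,-0.025,0,0,0],[0,0,-0.035,0,0,0],[0,0,-0.035,0,0,0],[0,0,-0.015,0,0,0],[0,0,0,0,0,0]])

```text
time_s: 13.15
eef_pos: [0.6234, -0.0233, 0.1417]
orientation: [-0.001, 0.705, 0.709, 0.001]
wrist_force: [0.9, -0.0, 0.7]
grip_width: 0.0853
```

```bash
python3 go.py .624 -.0225 .15; python3 wr.py pics/w4.png base_tier .624 -.0225 .008 saucer_black .643 .092 0 saucer_red .609 -.133 0
```

```text
t 13.15 pos [ 0.6234 -0.0233  0.1417] w 0.0853 F [ 0.9 -0.   0.7]
rotvec deg [ 0.03 -0.16  0.38]
shift tool now [ 0.0008  0.0006 -0.0083]
base_tier 0.88 [ 0.6297 -0.0239] 0.969
saucer_black 0.85 [0.6429 0.0922] 0.981
saucer_red 0.7 [ 0.6096 -0.1322] 0.974
```

View pics/w4.png

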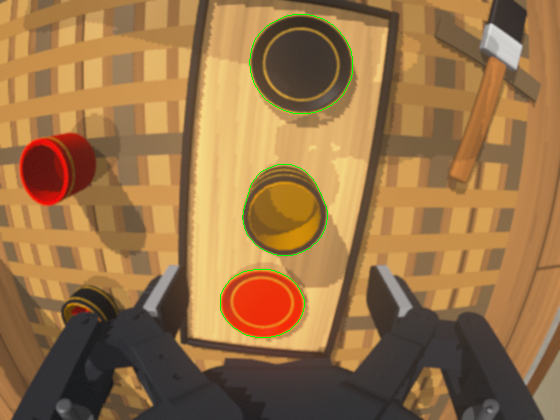

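Emit:
play_rows(targets=[[-0.009,-0.013,0,0,0,0.2],[-0.014,-0.022,0,0,0,0.2],[-0.014,-0.022,0,0,0,0],[-0.014,-0.022,0,0,0,0],[-0.014,-0.022,0,0,0,0],[-0.014,-0.022,0,0,0,0],[-0.014,-0.022,0,0,0,0],[-0.014,-0.022,0,0,0,0],[-0.014,-0.022,0,0,0,0],[-0.007,-0.012,0,0,0,0],[0,0,0,0,0,0],[0,0,0,0,0,0]])

```text
time_s: 14.35
eef_pos: [0.3902, -0.1468, 0.1102]
orientation: [-0.029, 0.706, 0.707, -0.012]
wrist_force: [-0.9, 0.1, -0.3]
grip_width: 0.0852
```

```bash
python3 go.py .4124 -.1574 .1; python3 wr.py pics/w5.png divided_tier .4124 -.1574 0 cup_red .4233 .0128 0
```

```text
t 14.35 pos [ 0.3902 -0.1468  0.1102] w 0.0852 F [-0.9  0.1 -0.3]
rotvec deg [-3.37 -1.4   0.08]
shift tool now [-0.0109  0.0228  0.0086]
divided_tier 0.94 [ 0.4133 -0.1564] 0.971
cup_red 0.57 [0.4246 0.0137] 0.655
cup_red 0.54 [0.4233 0.0128] 0.0
```

View pics/w5.png

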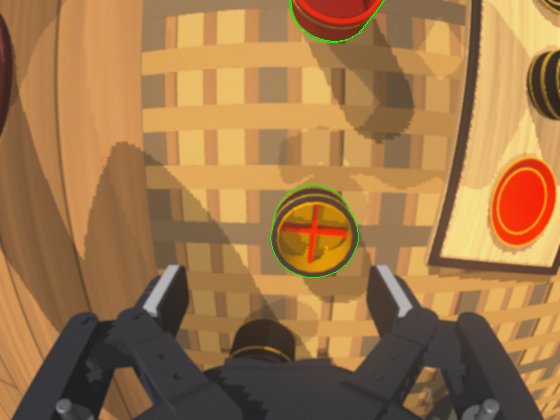

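Divided tier seen at pixel (315, 232), at (.4133, -.1564). Align over it.

Emit:
play_rows(targets=[[-0.003,0.005,0,-1.7,-0.7,0],[-0.003,0.006,0,-1.7,-0.7,0],[-0.002,0.006,0,0,0,0],[0,0,0,0,0,0],[0,0,0,0,0,0]])

```text
time_s: 14.92
eef_pos: [0.4139, -0.1532, 0.1105]
orientation: [0.002, 0.704, 0.71, 0.001]
wrist_force: [-0.5, -0.9, -0.0]
grip_width: 0.0854
```

```bash
python3 go.py .413 -.1567 .007
```

```text
t 14.92 pos [ 0.4139 -0.1532  0.1105] w 0.0854 F [-0.5 -0.9 -0. ]
rotvec deg [0.28 0.05 0.52]
shift tool now [-0.0034 -0.0014  0.1035]
```

Emit:
play_rows(targets=[[-0.003,-0.001,0.015,0.3,0,0.5],[0,0,0.02,0,0,0],[0,0,0.02,0,0,0],[0,0,0.02,0,0,0],[0,0,0.012,0,0,0],[0,0,0.006,0,0,0],[0,0,0,0,0,0],[0,0,0,0,0,0]])

```text
time_s: 15.58
eef_pos: [0.4195, -0.1571, 0.0166]
orientation: [0.002, 0.705, 0.709, 0.0]
wrist_force: [0.1, 0.6, 0.3]
grip_width: 0.0854
```

```bash
python3 go.py .413 -.1567 .007
```

```text
t 15.58 pos [ 0.4195 -0.1571  0.0166] w 0.0854 F [0.1 0.6 0.3]
rotvec deg [0.17 0.16 0.26]
shift tool now [ 0.0004 -0.0066  0.0096]
```

Emit:
play_rows(targets=[[0,-0.006,0.004,0,0,0],[0,0,0.004,0,0,0],[0,0,0,0,0,0],[0,0,0,0,0,0]])

```text
time_s: 15.92
eef_pos: [0.4152, -0.1582, 0.0104]
orientation: [0.004, 0.705, 0.709, 0.001]
wrist_force: [-0.3, 0.2, -0.9]
grip_width: 0.0853
```

```bash
python3 go.py .413 -.1567 .007
```

```text
t 15.92 pos [ 0.4152 -0.1582  0.0104] w 0.0853 F [-0.3  0.2 -0.9]
rotvec deg [0.4  0.3  0.29]
shift tool now [ 0.0015 -0.0022  0.0034]
```

Emit:
play_rows(targets=[[0.001,-0.002,0.003,0.3,0.2,0],[0,0,0,0,0,0],[0,0,0,0,0,0]])

```text
time_s: 16.17
eef_pos: [0.414, -0.1578, 0.0083]
orientation: [0.002, 0.705, 0.709, 0.0]
wrist_force: [-0.1, -1.3, 0.5]
grip_width: 0.0853
```

Emit:
play_rows(targets=[[0,0,0,0,0,0],[0,0,0,0,0,0],[0,0,0,0,0,0],[0,0,0,0,0,0],[0,0,0,0,0,0],[0,0,0,0,0,0],[0,0,0,0,0,0],[0,0,0,0,0,0]], grip=1, squeeze=40)

```text
time_s: 16.83
eef_pos: [0.4146, -0.1581, 0.009]
orientation: [0.003, 0.705, 0.709, 0.0]
wrist_force: [0.7, 0.3, 1.0]
grip_width: 0.0609
```

Emit:
play_rows(targets=[[0,0,-0.01,0,0,0],[0,0,-0.02,0,0,0],[0,0,-0.03,0,0,0],[0,0,-0.03,0,0,0],[0,0,-0.02,0,0,0],[0,0,-0.01,0,0,0],[0,0,0,0,0,0]])

```text
time_s: 17.42
eef_pos: [0.4109, -0.1558, 0.1347]
orientation: [-0.001, 0.705, 0.709, -0.0]
wrist_force: [0.6, -0.5, -1.1]
grip_width: 0.0611
```

```bash
python3 go.py .6297 -.0239 .13;  python3 wr.py pics/w6.png divided_tier .413 -.1574 .11
```

```text
t 17.42 pos [ 0.4109 -0.1558  0.1347] w 0.0611 F [ 0.6 -0.5 -1.1]
rotvec deg [-0.11 -0.03  0.28]
shift tool now [0.1308 0.2195 0.0043]
divided_tier 0.88 [ 0.4119 -0.1607] 0.834
```

View pics/w6.png

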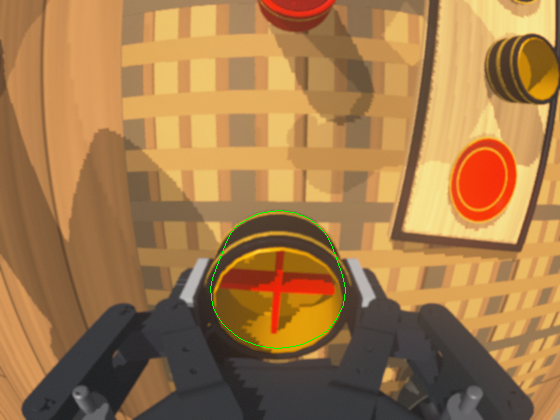

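Emit:
play_rows(targets=[[0.007,0.011,-0.002,0,0,0],[0.012,0.02,-0.002,0,0,0],[0.012,0.02,-0.002,0,0,0],[0.012,0.02,-0.002,0,0,0],[0.012,0.02,-0.002,0,0,0],[0.012,0.02,-0.002,0,0,0],[0.012,0.02,-0.002,0,0,0],[0.012,0.02,-0.002,0,0,0],[0.012,0.02,-0.002,0,0,0],[0.007,0.014,0,0,0,0],[0,0,0,0,0,0],[0,0,0,0,0,0]])

```text
time_s: 18.52
eef_pos: [0.5855, -0.0341, 0.1233]
orientation: [-0.022, 0.706, 0.708, -0.012]
wrist_force: [-1.2, -0.4, -0.8]
grip_width: 0.0606
```

```bash
python3 go.py .6297 -.0239 .13
```

```text
t 18.52 pos [ 0.5855 -0.0341  0.1233] w 0.0606 F [-1.2 -0.4 -0.8]
rotvec deg [-2.71 -0.82  0.12]
shift tool now [ 0.0102  0.0438 -0.0086]
```

Emit:
play_rows(targets=[[0.003,0.012,0,-1.3,-0.4,0],[0.003,0.016,0,-1.3,-0.4,0],[0.003,0.012,0,0,0,0],[0,0.002,0,0,0,0],[0,0,0,0,0,0],[0,0,0,0,0,0]])

```text
time_s: 19.02
eef_pos: [0.6257, -0.0256, 0.117]
orientation: [-0.002, 0.707, 0.707, -0.002]
wrist_force: [0.1, -0.7, -1.9]
grip_width: 0.061
```

```bash
python3 go.py .6297 -.0239 .0615
cat > hand.py <<'E'
import sys
from h import *
# overlay rim circles: name-less: dx(tool) candidates at height above TCP ; args out r dz(object top rel. TCP z)
s=bot.sense(); p=viewer.snapshot("wrist"); im=cv2.resize(p["frame"],None,fx=2,fy=2,interpolation=cv2.INTER_CUBIC)
r,dz=float(sys.argv[2]),float(sys.argv[3]); t=np.array(s["eef_pos"]); Rt=rot(s["orientation"])
for off,col in ((-.004,(255,0,0)),(0,(0,255,0)),(.004,(255,0,255))):
    X=np.stack([off+r*np.cos(A),r*np.sin(A),0*A-dz],1)@Rt.T+t
    q=projw(p,s,X); cv2.polylines(im,[np.round(q*2+.5).astype(np.int32)],True,col,1)
cv2.imwrite(sys.argv[1],im[380:780,300:820])
E
python3 hand.py pics/h1.png .027 .0335
```

```text
t 19.02 pos [ 0.6257 -0.0256  0.117 ] w 0.061 F [ 0.1 -0.7 -1.9]
rotvec deg [-0.3   0.04 -0.03]
shift tool now [0.0018 0.0043 0.0555]
```

View pics/h1.png

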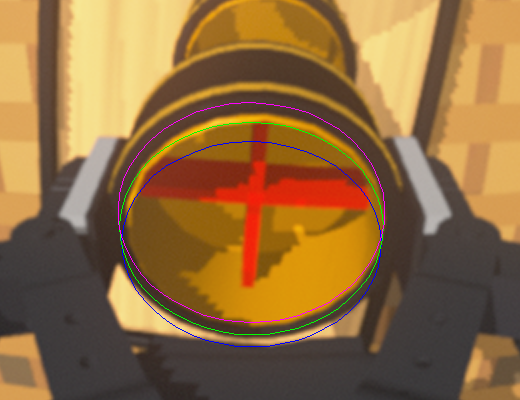

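Emit:
play_rows(targets=[[0.001,0.003,0.012,-0.3,0,0],[0,0,0.012,0,0,0],[0,0,0.01,0,0,0],[0,0,0.004,0,0,0],[0,0,0,0,0,0],[0,0,0,0,0,0]])

```text
time_s: 19.57
eef_pos: [0.6265, -0.0259, 0.0769]
orientation: [0.0, 0.708, 0.706, -0.001]
wrist_force: [0.8, 0.4, -0.0]
grip_width: 0.0609
```

```bash
python3 go.py .6293 -.0239 .0605; python3 wr.py pics/w7.png saucer_black .643 .092 0;python3 - <<'E'
from h import *
p=viewer.snapshot("scene"); cv2.imwrite("pics/s1.png",cv2.resize(p["frame"][190:320,160:360],None,fx=4,fy=4,interpolation=cv2.INTER_CUBIC))
E
```

```text
t 19.57 pos [ 0.6265 -0.0259  0.0769] w 0.0609 F [ 0.8  0.4 -0. ]
rotvec deg [-0.07  0.07 -0.13]
shift tool now [0.002  0.0028 0.0163]
saucer_black 0.9 [0.6429 0.0915] 0.917
```

View pics/w7.png

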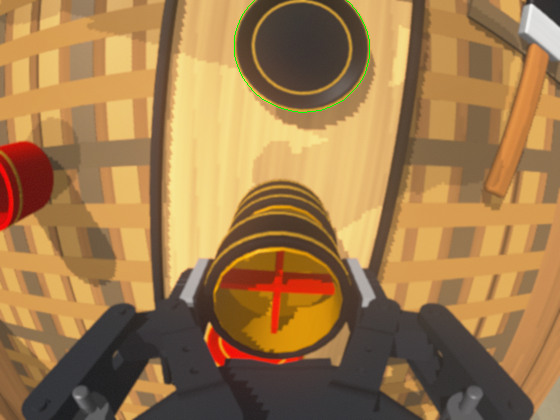

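View pics/s1.png

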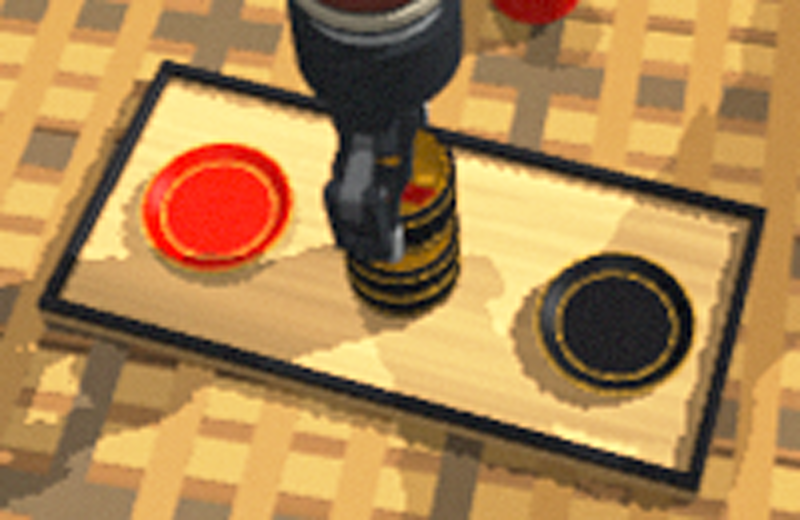

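Emit:
play_rows(targets=[[0.001,0.002,0.003,0,0,0],[0,0,0.003,0,0,0],[0,0,0.002,0,0,0],[0,0,0,0,0,0],[0,0,0,0,0,0]])

```text
time_s: 20.13
eef_pos: [0.6314, -0.025, 0.0712]
orientation: [0.002, 0.708, 0.706, 0.001]
wrist_force: [0.3, 0.4, -1.4]
grip_width: 0.0609
```

Emit:
play_rows(targets=[[0.001,0.001,0.002,0,0,0],[0,0,0.002,0,0,0],[0,0,0,0,0,0]])

```text
time_s: 20.38
eef_pos: [0.6327, -0.0239, 0.0671]
orientation: [0.003, 0.708, 0.706, 0.001]
wrist_force: [-0.8, -0.2, -1.7]
grip_width: 0.0606
```

Emit:
play_rows(targets=[[0,0,0.003,0,0,0],[0,0,0,0,0,0]])

```text
time_s: 20.55
eef_pos: [0.6326, -0.0239, 0.0638]
orientation: [0.003, 0.708, 0.706, 0.001]
wrist_force: [-1.3, -0.2, -0.8]
grip_width: 0.0608
```

Emit:
play_rows(targets=[[0,0,0.003,0,0,0],[0,0,0,0,0,0]])

```text
time_s: 20.72
eef_pos: [0.6328, -0.0243, 0.0621]
orientation: [0.003, 0.708, 0.707, 0.0]
wrist_force: [-0.4, -0.5, -0.4]
grip_width: 0.0608
```

Emit:
play_rows(targets=[[0,-0.002,0.002,0,0,0],[0,0,0,0,0,0]])

```text
time_s: 20.88
eef_pos: [0.6317, -0.0246, 0.0614]
orientation: [0.003, 0.708, 0.707, 0.001]
wrist_force: [-0.2, 0.5, -0.6]
grip_width: 0.0612
```

Emit:
play_rows(targets=[[0,-0.001,0.002,0,0,0],[0,0,0,0,0,0]])

```text
time_s: 21.05
eef_pos: [0.6318, -0.0247, 0.0614]
orientation: [0.004, 0.708, 0.707, 0.002]
wrist_force: [-0.6, -0.2, -0.8]
grip_width: 0.0609
```

Emit:
play_rows(targets=[[0,0,0.002,0,0,0],[0,0,0,0,0,0]])

```text
time_s: 21.22
eef_pos: [0.632, -0.0248, 0.0613]
orientation: [0.004, 0.708, 0.707, 0.002]
wrist_force: [-0.6, 0.1, -0.8]
grip_width: 0.0612
```

```bash
python3 hand.py pics/w8.png .027 .0335;python3 - <<'E'
from h import *
p=viewer.snapshot("scene"); cv2.imwrite("pics/s2.png",cv2.resize(p["frame"][190:320,160:360],None,fx=4,fy=4,interpolation=cv2.INTER_CUBIC))
E
```

```text
(no output)
```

View pics/w8.png

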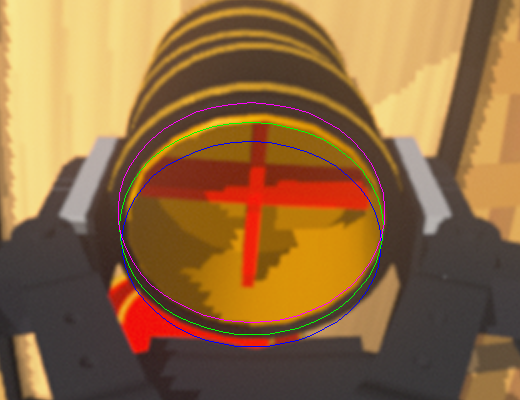

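View pics/s2.png

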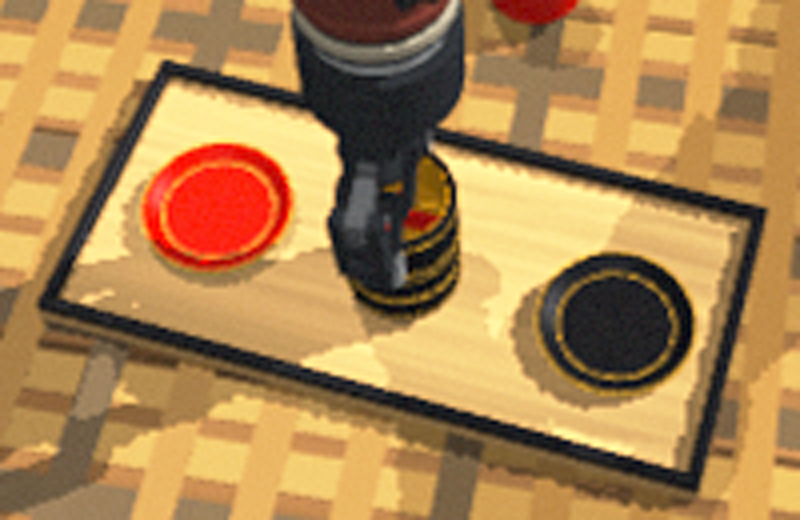

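Seated: height stuck at 61.3 mm and the walls are flush (gold rim at h1 crop (250,115), continuous column). Release and rise.

Emit:
play_rows(targets=[[0,0,0,0,0,0],[0,0,0,0,0,0],[0,0,0,0,0,0],[0,0,0,0,0,0],[0,0,0,0,0,0]], grip=-1)

```text
time_s: 21.73
eef_pos: [0.6313, -0.0245, 0.0586]
orientation: [0.004, 0.708, 0.707, 0.002]
wrist_force: [-0.7, -0.2, 0.1]
grip_width: 0.0854
```

Emit:
play_rows(targets=[[0,0,-0.01,0,0,0],[0,0,-0.025,0,0,0],[0,0,-0.035,0,0,0],[0,0,-0.035,0,0,0],[0,0,-0.015,0,0,0],[0,0,0,0,0,0]])

```text
time_s: 22.23
eef_pos: [0.6276, -0.0237, 0.1817]
orientation: [0.0, 0.708, 0.707, -0.001]
wrist_force: [1.0, 0.2, 0.0]
grip_width: 0.0856
```

```bash
python3 go.py .363 .2927 .15; python3 wr.py pics/w9.png divided_tier .63 -.0239 .052
```

```text
t 22.23 pos [ 0.6276 -0.0237  0.1817] w 0.0856 F [1.  0.2 0. ]
rotvec deg [-0.05  0.1  -0.1 ]
shift tool now [ 0.316  -0.2651  0.0314]
divided_tier 0.76 [ 0.6326 -0.0238] 0.976
```

View pics/w9.png

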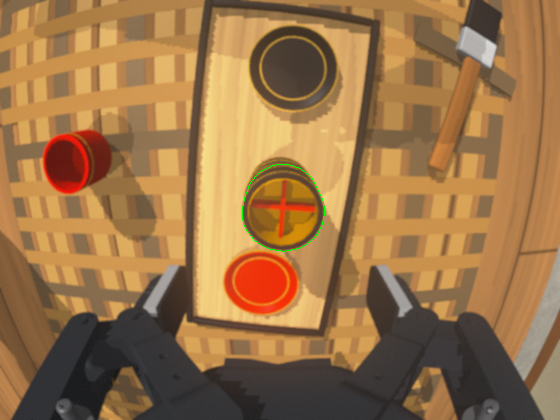

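Emit:
play_rows(targets=[[0.016,-0.014,0,0,0,0],[0.028,-0.023,0,0,0,0],[0.028,-0.023,0,0,0,0],[0.028,-0.023,0,0,0,0],[0.028,-0.023,0,0,0,0],[0.028,-0.023,0,0,0,0],[0.028,-0.023,0,0,0,0],[0.028,-0.023,0,0,0,0],[0.028,-0.023,0,0,0,0],[0.028,-0.023,0,0,0,0],[0.015,-0.012,0,0,0,0],[0,0,0,0,0,0]])

```text
time_s: 23.33
eef_pos: [0.3678, 0.2649, 0.1545]
orientation: [-0.013, 0.711, 0.703, -0.02]
wrist_force: [0.6, 0.4, 0.4]
grip_width: 0.0851
```

```bash
python3 go.py .363 .2927 .12
```

```text
t 23.33 pos [0.3678 0.2649 0.1545] w 0.0851 F [0.6 0.4 0.4]
rotvec deg [-2.66  0.62 -0.59]
shift tool now [ 0.0281 -0.0035  0.0344]
```

Emit:
play_rows(targets=[[0.009,-0.002,0.01,-1.3,0.3,-0.5],[0.01,-0.002,0.015,-1.3,0.3,0],[0.006,0,0.008,0,0,0],[0,0,0,0,0,0],[0,0,0,0,0,0]])

```text
time_s: 23.75
eef_pos: [0.3589, 0.2868, 0.1135]
orientation: [-0.0, 0.706, 0.708, -0.007]
wrist_force: [0.3, -0.5, -0.6]
grip_width: 0.0857
```

```bash
python3 go.py .363 .2927 .12;  python3 wr.py pics/w10.png box_lid .363 .2927 0
```

```text
t 23.75 pos [0.3589 0.2868 0.1135] w 0.0857 F [ 0.3 -0.5 -0.6]
rotvec deg [-0.56  0.51  0.15]
shift tool now [ 0.0058  0.0041 -0.0066]
box_lid 0.87 [0.3641 0.2937] 0.959
```

View pics/w10.png

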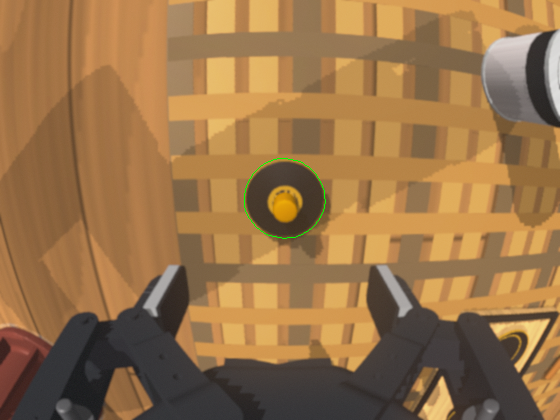

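Emit:
play_rows(targets=[[0.003,0.002,0.01,-0.5,0.5,0.1],[0.003,0.002,0.015,0,0,0],[0,0,0.015,0,0,0],[0,0,0.008,0,0,0],[0,0,0,0,0,0],[0,0,0,0,0,0]])

```text
time_s: 24.35
eef_pos: [0.3714, 0.2925, 0.0696]
orientation: [0.002, 0.709, 0.705, 0.005]
wrist_force: [0.4, 0.4, -0.2]
grip_width: 0.0857
```

```bash
python3 go.py .364 .2937 .0215;  python3 wr.py pics/w11.png box_lid .364 .2937 0
```

```text
t 24.35 pos [0.3714 0.2925 0.0696] w 0.0857 F [ 0.4  0.4 -0.2]
rotvec deg [ 0.54 -0.28 -0.34]
shift tool now [ 0.0009 -0.0079  0.048 ]
box_lid 0.71 [0.3646 0.2938] 0.931
```

Emit:
play_rows(targets=[[0.001,-0.004,0.01,0.4,-0.2,-0.3],[0,-0.004,0.01,0,0,0],[0,-0.002,0.012,0,0,0],[0,-0.001,0.006,0,0,0],[0,0,0.003,0,0,0],[0,0,0,0,0,0],[0,0,0,0,0,0]])

```text
time_s: 25.03
eef_pos: [0.3608, 0.2952, 0.0276]
orientation: [0.001, 0.707, 0.707, 0.003]
wrist_force: [-0.1, -0.1, 0.4]
grip_width: 0.0851
```

```bash
python3 go.py .3645 .2937 .0215
```

```text
t 25.03 pos [0.3608 0.2952 0.0276] w 0.0851 F [-0.1 -0.1  0.4]
rotvec deg [ 0.35 -0.22  0.04]
shift tool now [-0.0015  0.0037  0.0061]
```

Emit:
play_rows(targets=[[-0.001,0.002,0.003,0.3,-0.2,0],[0,0.001,0.002,0,0,0],[0,0,0,0,0,0],[0,0,0,0,0,0]])

```text
time_s: 25.37
eef_pos: [0.3652, 0.2947, 0.0231]
orientation: [0.0, 0.707, 0.707, 0.001]
wrist_force: [-0.9, 0.5, -0.0]
grip_width: 0.0856
```

```bash
python3 go.py .3645 .2937 .0215
```

```text
t 25.37 pos [0.3652 0.2947 0.0231] w 0.0856 F [-0.9  0.5 -0. ]
rotvec deg [ 0.13 -0.06  0.05]
shift tool now [-0.001  -0.0007  0.0016]
```

Emit:
play_rows(targets=[[0,0,0.001,0,0,0],[0,0,0,0,0,0],[0,0,0,0,0,0],[0,0,0,0,0,0],[0,0,0,0,0,0],[0,0,0,0,0,0],[0,0,0,0,0,0],[0,0,0,0,0,0],[0,0,0,0,0,0],[0,0,0,0,0,0],[0,0,0,0,0,0]], grip=1, squeeze=40)

```text
time_s: 26.28
eef_pos: [0.3663, 0.2952, 0.0231]
orientation: [0.001, 0.707, 0.707, 0.002]
wrist_force: [-0.6, -0.3, 0.2]
grip_width: 0.0164
```

```bash
python3 go.py .3645 .2937 .0215;  python3 wr.py pics/w12.png box_lid .364 .2937 0
```

```text
t 26.28 pos [0.3663 0.2952 0.0231] w 0.0164 F [-0.6 -0.3  0.2]
rotvec deg [ 0.26 -0.13  0.04]
shift tool now [-0.0015 -0.0018  0.0016]
box_lid 0.61 [0.3671 0.2932] 0.658
```

View pics/w12.png

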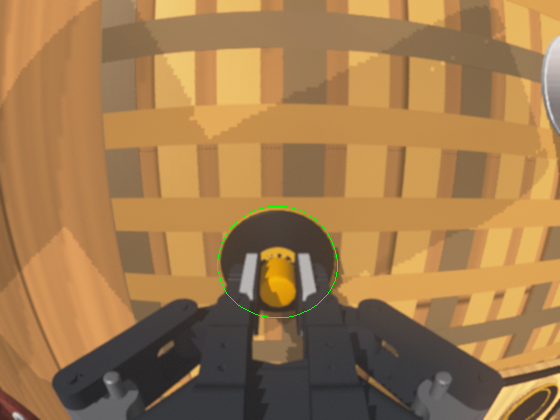

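Emit:
play_rows(targets=[[0,0,-0.01,0,0,0],[0,0,-0.02,0,0,0],[0,0,-0.03,0,0,0],[0,0,-0.035,0,0,0],[0,0,-0.035,0,0,0],[0,0,-0.025,0,0,0],[0,0,-0.01,0,0,0],[0,0,0,0,0,0]])

```text
time_s: 27.05
eef_pos: [0.3625, 0.2931, 0.1972]
orientation: [-0.0, 0.707, 0.707, -0.001]
wrist_force: [-0.4, 0.4, -0.5]
grip_width: 0.0163
```

```bash
python3 go.py .632 -.0238 .17;  python3 wr.py pics/w13.png box_lid .364 .2937 .15
```

```text
t 27.05 pos [0.3625 0.2931 0.1972] w 0.0163 F [-0.4  0.4 -0.5]
rotvec deg [-0.1   0.07  0.04]
shift tool now [-0.317   0.2693  0.0271]
box_lid 0.72 [0.3643 0.2833] 0.662
```

View pics/w13.png

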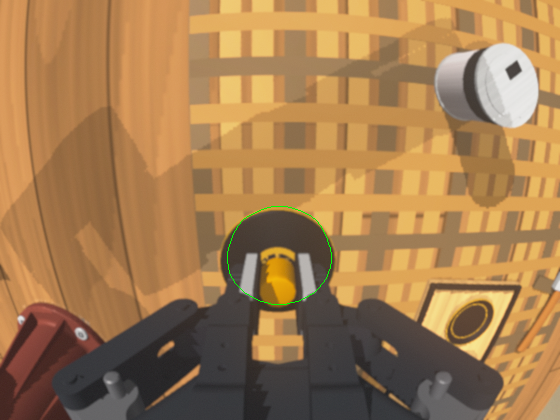

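Emit:
play_rows(targets=[[-0.016,0.014,-0.001,0,0,0],[-0.028,0.023,-0.001,0,0,0],[-0.028,0.023,-0.001,0,0,0],[-0.028,0.023,-0.001,0,0,0],[-0.028,0.023,-0.001,0,0,0],[-0.028,0.023,-0.001,0,0,0],[-0.028,0.023,-0.001,0,0,0],[-0.028,0.023,-0.001,0,0,0],[-0.028,0.023,0,0,0,0],[-0.028,0.023,0,0,0,0],[-0.015,0.012,0,0,0,0],[0,0,0,0,0,0]])

```text
time_s: 28.15
eef_pos: [0.5872, -0.0047, 0.1711]
orientation: [-0.016, 0.705, 0.709, -0.02]
wrist_force: [-0.4, -0.4, 0.1]
grip_width: 0.0164
```

```bash
python3 go.py .632 -.0238 .15
```

```text
t 28.15 pos [ 0.5872 -0.0047  0.1711] w 0.0164 F [-0.4 -0.4  0.1]
rotvec deg [-2.91  0.35  0.38]
shift tool now [-0.0193  0.0457  0.019 ]
```

Emit:
play_rows(targets=[[-0.005,0.012,0,-1.4,0.2,0.3],[-0.006,0.016,0.003,-1.4,0.2,0],[-0.005,0.012,0.003,0,0,0],[-0.002,0.003,0.002,0,0,0],[0,0,0,0,0,0],[0,0,0,0,0,0]])

```text
time_s: 28.65
eef_pos: [0.6248, -0.0204, 0.1505]
orientation: [-0.008, 0.707, 0.707, -0.003]
wrist_force: [-0.7, 1.3, -1.0]
grip_width: 0.0162
```

```bash
python3 go.py .632 -.0238 .109; python3 hand.py pics/h2.png .031 -.0051
```

```text
t 28.65 pos [ 0.6248 -0.0204  0.1505] w 0.0162 F [-0.7  1.3 -1. ]
rotvec deg [-0.91 -0.37  0.04]
shift tool now [-0.0036  0.0079  0.0414]
```

View pics/h2.png

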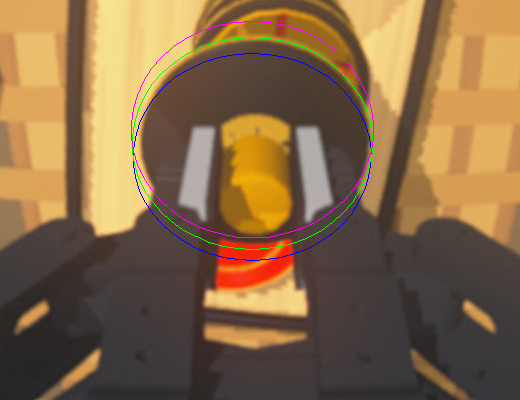

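Emit:
play_rows(targets=[[-0.001,0.004,0,-0.9,-0.3,0],[-0.001,0.003,0.004,0,0,0],[0,0,0.006,0,0,0],[0,0,0.003,0,0,0],[0,0,0,0,0,0],[0,0,0,0,0,0]])

```text
time_s: 29.2
eef_pos: [0.6304, -0.0199, 0.1366]
orientation: [-0.0, 0.706, 0.708, 0.001]
wrist_force: [0.2, 0.5, -1.6]
grip_width: 0.016
```

```bash
python3 go.py .632 -.0228 .109; python3 hand.py pics/h3.png .031 -.0051
```

```text
t 29.2 pos [ 0.6304 -0.0199  0.1366] w 0.016 F [ 0.2  0.5 -1.6]
rotvec deg [ 0.05 -0.07  0.21]
shift tool now [-0.0029  0.0016  0.0276]
```

View pics/h3.png

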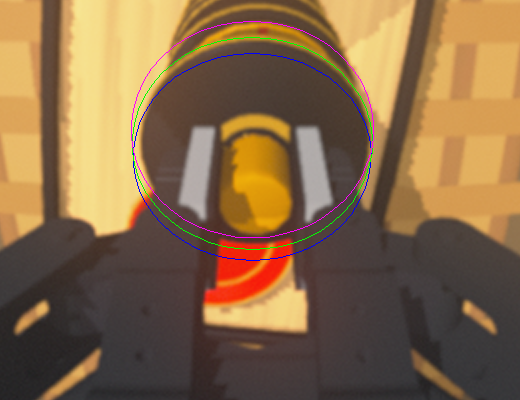

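Emit:
play_rows(targets=[[-0.002,0.001,0.005,0,0,0],[-0.001,0,0.005,0,0,0],[0,0,0.002,0,0,0],[0,0,0,0,0,0],[0,0,0,0,0,0]])

```text
time_s: 29.67
eef_pos: [0.6317, -0.0235, 0.1235]
orientation: [0.0, 0.706, 0.708, 0.001]
wrist_force: [0.1, -0.3, -0.0]
grip_width: 0.0164
```

```bash
python3 go.py .632 -.0228 .109
```

```text
t 29.67 pos [ 0.6317 -0.0235  0.1235] w 0.0164 F [ 0.1 -0.3 -0. ]
rotvec deg [ 0.07 -0.06  0.19]
shift tool now [0.0007 0.0003 0.0145]
```

Emit:
play_rows(targets=[[0.001,0,0.004,0,0,0],[0,0,0.003,0,0,0],[0,0,0,0,0,0]])

```text
time_s: 29.92
eef_pos: [0.6319, -0.0226, 0.116]
orientation: [0.0, 0.706, 0.708, 0.001]
wrist_force: [-0.2, 0.9, -0.6]
grip_width: 0.016
```

Emit:
play_rows(targets=[[0,0,0.003,0,0,0],[0,0,0,0,0,0]])

```text
time_s: 30.08
eef_pos: [0.6317, -0.0224, 0.1125]
orientation: [0.0, 0.706, 0.708, 0.001]
wrist_force: [0.4, 0.5, -0.8]
grip_width: 0.0162
```

Emit:
play_rows(targets=[[0,0,0.003,0,0,0],[0,0,0,0,0,0]])

```text
time_s: 30.25
eef_pos: [0.632, -0.0224, 0.1094]
orientation: [0.0, 0.706, 0.708, 0.001]
wrist_force: [0.4, -0.1, 0.2]
grip_width: 0.0162
```

Emit:
play_rows(targets=[[0,0,0.002,0,0,0],[0,0,0,0,0,0]])

```text
time_s: 30.42
eef_pos: [0.6333, -0.0226, 0.1097]
orientation: [0.001, 0.706, 0.708, 0.002]
wrist_force: [-0.9, -0.8, 0.0]
grip_width: 0.0163
```

Emit:
play_rows(targets=[[0,0,0.002,0,0,0],[0,0,0,0,0,0]])

```text
time_s: 30.58
eef_pos: [0.634, -0.0226, 0.1095]
orientation: [0.002, 0.706, 0.708, 0.002]
wrist_force: [-0.4, 0.3, -0.1]
grip_width: 0.0163
```

Emit:
play_rows(targets=[[0,0,0,0,0,0],[0,0,0,0,0,0],[0,0,0,0,0,0],[0,0,0,0,0,0],[0,0,0,0,0,0],[0,0,0,0,0,0]], grip=-1)

```text
time_s: 31.08
eef_pos: [0.6338, -0.0226, 0.1082]
orientation: [0.002, 0.706, 0.708, 0.002]
wrist_force: [-0.2, -0.4, 0.3]
grip_width: 0.0849
```

Emit:
play_rows(targets=[[0,0,-0.01,0,0,0],[0,0,-0.025,0,0,0],[0,0,-0.03,0,0,0],[0,0,-0.03,0,0,0],[0,0,-0.015,0,0,0],[0,0,0,0,0,0]])

```text
time_s: 31.58
eef_pos: [0.6309, -0.0224, 0.2219]
orientation: [-0.001, 0.706, 0.708, -0.0]
wrist_force: [0.9, -0.1, 0.8]
grip_width: 0.0854
```

```bash
python3 go.py .4233 .0128 .15; python3 wr.py pics/w14.png box_lid .63 -.0239 .086
```

```text
t 31.58 pos [ 0.6309 -0.0224  0.2219] w 0.0854 F [ 0.9 -0.1  0.8]
rotvec deg [-0.1  -0.09  0.19]
shift tool now [ 0.0358 -0.2074  0.0723]
box_lid 0.65 [ 0.6339 -0.0238] 0.957
```

View pics/w14.png

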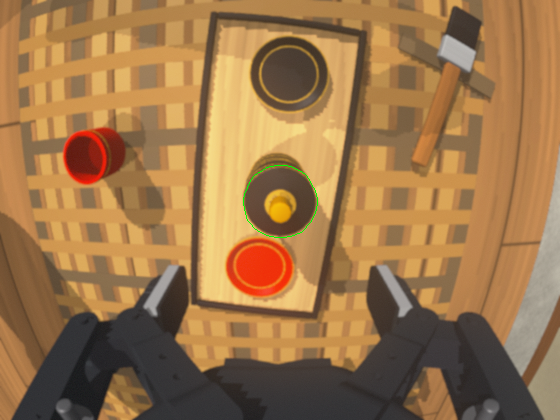

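Emit:
play_rows(targets=[[0.002,-0.014,0,0,0,0],[0.003,-0.023,0,0,0,0],[0.003,-0.023,0,0,0,0],[0.004,-0.023,0,0,0,0],[0.004,-0.023,0.004,0,0,0],[0.004,-0.023,0.006,0,0,0],[0.004,-0.023,0.006,0,0,0],[0.004,-0.02,0.006,0,0,0],[0.004,-0.012,0.006,0,0,0],[0,0,0,0,0,0],[0,0,0,0,0,0]])

```text
time_s: 32.6
eef_pos: [0.4223, 0.0122, 0.1693]
orientation: [-0.018, 0.706, 0.708, -0.013]
wrist_force: [1.1, -0.1, 0.2]
grip_width: 0.0853
```

```bash
python3 go.py .4237 .013 .12;  python3 wr.py pics/w15.png cup_red .4237 .013 0
```

```text
t 32.6 pos [0.4223 0.0122 0.1693] w 0.0853 F [ 1.1 -0.1  0.2]
rotvec deg [-2.45 -0.42  0.14]
shift tool now [0.0004 0.0035 0.0492]
cup_red 0.66 [0.4248 0.0139] 0.985
```

View pics/w15.png

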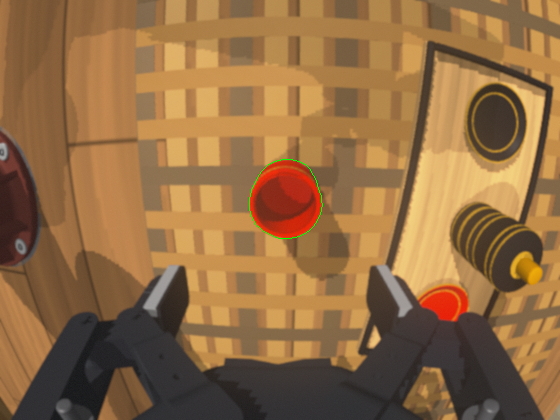

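Emit:
play_rows(targets=[[0.001,0.001,0,-1.2,-0.2,0],[0.001,0.001,0.015,-1.2,-0.2,0],[0,0,0.02,0,0,0],[0,0,0.02,0,0,0],[0,0,0.015,0,0,0],[0,0,0.006,0,0,0],[0,0,0,0,0,0],[0,0,0,0,0,0]])

```text
time_s: 33.37
eef_pos: [0.4378, 0.012, 0.0967]
orientation: [0.009, 0.707, 0.707, 0.007]
wrist_force: [0.7, -0.4, 0.4]
grip_width: 0.0855
```

```bash
python3 go.py .4248 .0139 .022
```

```text
t 33.37 pos [0.4378 0.012  0.0967] w 0.0855 F [ 0.7 -0.4  0.4]
rotvec deg [1.22 0.16 0.04]
shift tool now [ 0.0021 -0.0146  0.0744]
```

Emit:
play_rows(targets=[[0.001,-0.007,0,0.8,0.1,0],[0.001,-0.005,0.008,0,0,0],[0,0,0.01,0,0,0],[0,0,0.004,0,0,0],[0,0,0,0,0,0],[0,0,0,0,0,0]])

```text
time_s: 33.87
eef_pos: [0.4285, 0.0137, 0.0762]
orientation: [0.006, 0.707, 0.707, 0.004]
wrist_force: [0.1, -0.9, -0.5]
grip_width: 0.0856
```

```bash
python3 go.py .4248 .0139 .022
```

```text
t 33.87 pos [0.4285 0.0137 0.0762] w 0.0856 F [ 0.1 -0.9 -0.5]
rotvec deg [0.8  0.11 0.04]
shift tool now [ 0.0003 -0.0045  0.0541]
```

Emit:
play_rows(targets=[[0,-0.004,0.008,0.8,0.1,0],[0,-0.001,0.012,0,0,0],[0,-0.001,0.015,0,0,0],[0,0,0.012,0,0,0],[0,0,0.004,0,0,0],[0,0,0,0,0,0],[0,0,0,0,0,0]])

```text
time_s: 34.45
eef_pos: [0.4231, 0.0134, 0.0227]
orientation: [-0.0, 0.707, 0.707, -0.0]
wrist_force: [-0.4, -0.7, 0.1]
grip_width: 0.0853
```

```bash
python3 go.py .4248 .0139 .022
```

```text
t 34.45 pos [0.4231 0.0134 0.0227] w 0.0853 F [-0.4 -0.7  0.1]
rotvec deg [-0.04  0.01  0.04]
shift tool now [0.0005 0.0017 0.0007]
```

Emit:
play_rows(targets=[[0,0.001,0,0,0,0],[0,0,0,0,0,0],[0,0,0,0,0,0],[0,0,0,0,0,0],[0,0,0,0,0,0],[0,0,0,0,0,0],[0,0,0,0,0,0],[0,0,0,0,0,0]], grip=1, squeeze=40)

```text
time_s: 35.12
eef_pos: [0.427, 0.013, 0.0257]
orientation: [0.002, 0.707, 0.707, 0.001]
wrist_force: [0.0, 0.3, -1.3]
grip_width: 0.0577
```

Emit:
play_rows(targets=[[0,0,-0.01,0,0,0],[0,0,-0.02,0,0,0],[0,0,-0.025,0,0,0],[0,0,-0.025,0,0,0],[0,0,-0.015,0,0,0],[0,0,0,0,0,0]])

```text
time_s: 35.62
eef_pos: [0.4237, 0.0135, 0.1252]
orientation: [-0.0, 0.707, 0.707, -0.001]
wrist_force: [-0.0, -0.3, 0.3]
grip_width: 0.0582
```

```bash
python3 go.py .6096 -.1322 .1;  python3 hand.py pics/h4.png .0295 .0386
```

```text
t 35.62 pos [0.4237 0.0135 0.1252] w 0.0582 F [-0.  -0.3  0.3]
rotvec deg [-0.08  0.01  0.05]
shift tool now [-0.1459  0.1858  0.0249]
```

View pics/h4.png

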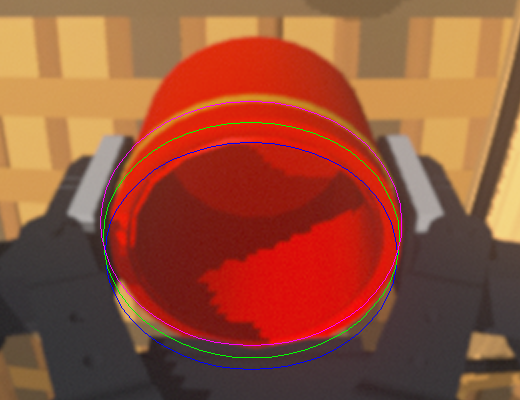

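Emit:
play_rows(targets=[[-0.01,0.008,-0.002,0,0,0],[-0.018,0.018,-0.002,0,0,0],[-0.018,0.018,-0.002,0,0,0],[-0.018,0.019,-0.002,0,0,0],[-0.018,0.019,-0.002,0,0,0],[-0.016,0.019,-0.002,0,0,0],[-0.014,0.019,-0.002,0,0,0],[-0.012,0.019,-0.002,0,0,0],[-0.012,0.019,-0.002,0,0,0],[-0.007,0.013,0,0,0,0],[0,0,0,0,0,0],[0,0,0,0,0,0]])

```text
time_s: 36.67
eef_pos: [0.5938, -0.1426, 0.119]
orientation: [-0.013, 0.707, 0.707, -0.009]
wrist_force: [-0.7, -0.2, -1.0]
grip_width: 0.0579
```

```bash
python3 go.py .6096 -.1322 .1
```

```text
t 36.67 pos [ 0.5938 -0.1426  0.119 ] w 0.0579 F [-0.7 -0.2 -1. ]
rotvec deg [-1.74 -0.31  0.07]
shift tool now [0.0103 0.0164 0.0186]
```

Emit:
play_rows(targets=[[0.004,0.006,0,-0.9,-0.2,0],[0.004,0.006,0.004,-0.8,-0.1,0],[0.001,0.001,0.004,0,0,0],[0,0,0,0,0,0],[0,0,0,0,0,0]])

```text
time_s: 37.08
eef_pos: [0.6028, -0.1304, 0.1055]
orientation: [-0.003, 0.706, 0.708, -0.001]
wrist_force: [0.6, -0.2, -0.4]
grip_width: 0.0582
```

```bash
python3 go.py .6096 -.1322 .0377; python3 wr.py pics/w16.png saucer_red .6096 -.1322 0
```

```text
t 37.08 pos [ 0.6028 -0.1304  0.1055] w 0.0582 F [ 0.6 -0.2 -0.4]
rotvec deg [-0.37 -0.17  0.12]
shift tool now [-0.002   0.0072  0.0677]
saucer_red 0.66 [ 0.6094 -0.1323] 0.575
```

View pics/w16.png

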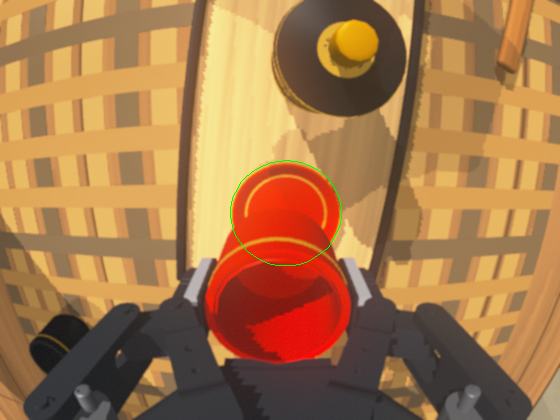

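Saucer outline confirmed at (.6095, -.1323), pixel (286, 213). Continue down.

Emit:
play_rows(targets=[[-0.001,0.004,0.008,-0.4,-0.2,0],[-0.001,0.002,0.012,0,0,0],[0,0,0.012,0,0,0],[0,0,0.01,0,0,0],[0,0,0.004,0,0,0],[0,0,0,0,0,0],[0,0,0,0,0,0]])

```text
time_s: 37.77
eef_pos: [0.6089, -0.1327, 0.0542]
orientation: [0.001, 0.706, 0.708, -0.0]
wrist_force: [-1.0, 0.2, -0.5]
grip_width: 0.058
```

```bash
python3 go.py .6096 -.1322 .0377
```

```text
t 37.77 pos [ 0.6089 -0.1327  0.0542] w 0.058 F [-1.   0.2 -0.5]
rotvec deg [0.04 0.06 0.12]
shift tool now [0.0005 0.0007 0.0165]
```

Emit:
play_rows(targets=[[0,0,0.005,0,0,0],[0,0,0.004,0,0,0],[0,0,0.002,0,0,0],[0,0,0,0,0,0]])

```text
time_s: 38.1
eef_pos: [0.6093, -0.133, 0.0425]
orientation: [0.001, 0.706, 0.708, 0.0]
wrist_force: [-0.3, -0.4, -0.6]
grip_width: 0.0584
```

Emit:
play_rows(targets=[[0,0,0.003,0,0,0],[0,0,0,0,0,0]])

```text
time_s: 38.27
eef_pos: [0.6097, -0.1331, 0.0397]
orientation: [0.001, 0.706, 0.708, 0.0]
wrist_force: [-0.5, 0.1, -1.5]
grip_width: 0.0578
```

Emit:
play_rows(targets=[[0,0,0.002,0,0,0],[0,0,0,0,0,0]])

```text
time_s: 38.43
eef_pos: [0.6101, -0.1332, 0.038]
orientation: [0.002, 0.706, 0.708, 0.0]
wrist_force: [-0.3, 1.1, -0.6]
grip_width: 0.0578
```

Emit:
play_rows(targets=[[0,0,0.002,0,0,0],[0,0,0,0,0,0]])

```text
time_s: 38.6
eef_pos: [0.6105, -0.1334, 0.0362]
orientation: [0.002, 0.706, 0.708, 0.001]
wrist_force: [0.5, -0.6, -0.9]
grip_width: 0.0581
```

Emit:
play_rows(targets=[[0,0,0.002,0,0,0],[0,0,0,0,0,0]])

```text
time_s: 38.77
eef_pos: [0.6114, -0.1337, 0.0366]
orientation: [0.003, 0.706, 0.708, 0.001]
wrist_force: [-0.3, 0.2, -1.3]
grip_width: 0.0578
```

Emit:
play_rows(targets=[[0,0,0.002,0,0,0],[0,0,0,0,0,0]])

```text
time_s: 38.93
eef_pos: [0.6127, -0.1342, 0.0363]
orientation: [0.004, 0.706, 0.708, 0.001]
wrist_force: [0.5, -0.2, -0.6]
grip_width: 0.0576
```

Emit:
play_rows(targets=[[0,0,0.002,0,0,0],[0,0,0,0,0,0]])

```text
time_s: 39.1
eef_pos: [0.6135, -0.1347, 0.0363]
orientation: [0.004, 0.706, 0.708, 0.001]
wrist_force: [-0.4, -0.7, -0.8]
grip_width: 0.0578
```

Contact reached (z stays at 36.3 mm). Release.

Emit:
play_rows(targets=[[0,0,0,0,0,0],[0,0,0,0,0,0],[0,0,0,0,0,0],[0,0,0,0,0,0],[0,0,0,0,0,0]], grip=-1)

```text
time_s: 39.52
eef_pos: [0.6132, -0.1345, 0.0348]
orientation: [0.004, 0.706, 0.708, 0.001]
wrist_force: [-0.4, -0.2, -0.7]
grip_width: 0.0849
```

Emit:
play_rows(targets=[[0,0,-0.01,0,0,0],[0,0,-0.025,0,0,0],[0,0,-0.035,0,0,0],[0,0,-0.04,0,0,0],[0,0,-0.025,0,0,0],[0,0,0,0,0,0]])

```text
time_s: 40.02
eef_pos: [0.6086, -0.1328, 0.1727]
orientation: [-0.001, 0.706, 0.708, -0.001]
wrist_force: [-0.1, -0.1, 1.6]
grip_width: 0.0854
```

```bash
python3 go.py .3725 -.2783 .16; python3 wr.py pics/w17.png cup_red .6096 -.1322 .012 saucer_red .6096 -.1322 0
```

```text
t 40.02 pos [ 0.6086 -0.1328  0.1727] w 0.0854 F [-0.1 -0.1  1.6]
rotvec deg [-0.16  0.03  0.13]
shift tool now [-0.145  -0.2364  0.0134]
cup_red 0.85 [ 0.6152 -0.1342] 0.986
cup_red 0.66 [ 0.6096 -0.1322] 0.0
saucer_red 0.68 [ 0.6091 -0.1317] 0.35
```

View pics/w17.png

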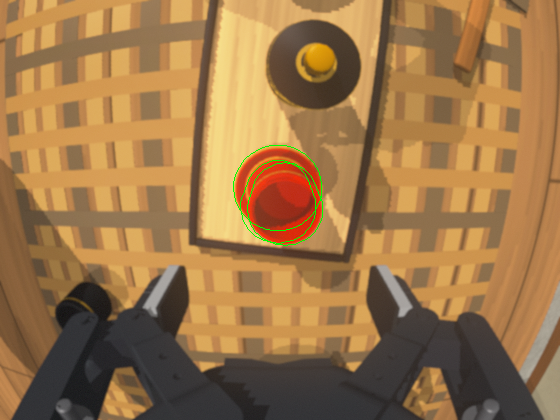

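Emit:
play_rows(targets=[[-0.006,-0.014,0,0,0,0],[-0.013,-0.024,0,0,0,0],[-0.014,-0.024,0,0,0,0],[-0.014,-0.024,0,0,0,0],[-0.014,-0.024,0,0,0,0],[-0.014,-0.024,0,0,0,0],[-0.014,-0.024,0,0,0,0],[-0.014,-0.024,0,0,0,0],[-0.014,-0.024,0,0,0,0],[-0.01,-0.012,0,0,0,0],[0,0,0,0,0,0],[0,0,0,0,0,0]])

```text
time_s: 41.17
eef_pos: [0.3586, -0.2497, 0.1385]
orientation: [-0.034, 0.705, 0.709, -0.009]
wrist_force: [-0.3, -0.7, -0.1]
grip_width: 0.0852
```

```bash
python3 go.py .3725 -.2783 .13; python3 wr.py pics/w18.png cup_black .3725 -.2783 0
cat > chk.py <<'E'
from h import *
G=dict(saucer_red=(.6092,-.132,0),saucer_black=(.6429,.092,0),cup_red=(.612,-.134,.012))
import sys
for cam in ["top","scene"]:
    p=viewer.snapshot(cam); cv2.imwrite(f"pics/{sys.argv[1]}_{cam}.png",cv2.resize(p["frame"][120:320,100:400] if cam=="scene" else p["frame"][110:230,200:400],None,fx=2.6 if cam=="scene" else 4,fy=2.6 if cam=="scene" else 4,interpolation=cv2.INTER_CUBIC))
    for n,(x,y,z) in G.items():
        for m in finder.masks_of(p,n)[:2]:
            if m["region"].sum()<30: continue
            q,i=fit(p,None,n,m["region"],[x,y],z); print(cam,n,np.round(q,4),round(i,2))
E
python3 chk.py c1
```

```text
t 41.17 pos [ 0.3586 -0.2497  0.1385] w 0.0852 F [-0.3 -0.7 -0.1]
rotvec deg [-3.5  -2.08  0.31]
shift tool now [-0.029   0.0142  0.0066]
cup_black 0.58 [ 0.3732 -0.2773] 0.969
cup_black 0.24 [ 0.3725 -0.2783] 0.0
top saucer_red [ 0.6077 -0.1338] 0.46
top saucer_black [0.6434 0.0903] 0.97
top cup_red [ 0.6154 -0.1359] 0.94
top cup_red [ 0.6588 -0.0853] 0.08
scene saucer_red [ 0.6077 -0.131 ] 0.35
scene saucer_red [ 0.6092 -0.132 ] 0.0
scene saucer_black [0.6404 0.093 ] 0.94
scene saucer_black [0.6961 0.1085] 0.1
scene cup_red [ 0.6121 -0.133 ] 0.93
```

View pics/w18.png

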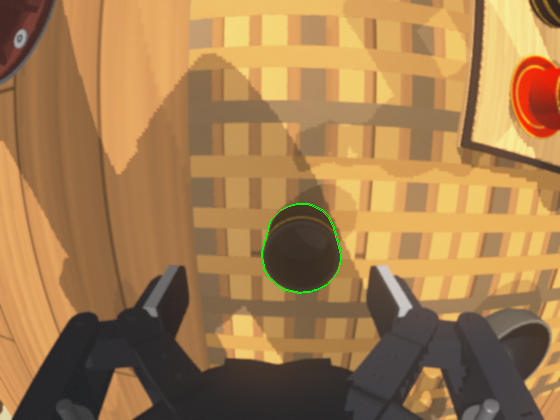

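View pics/c1_scene.png

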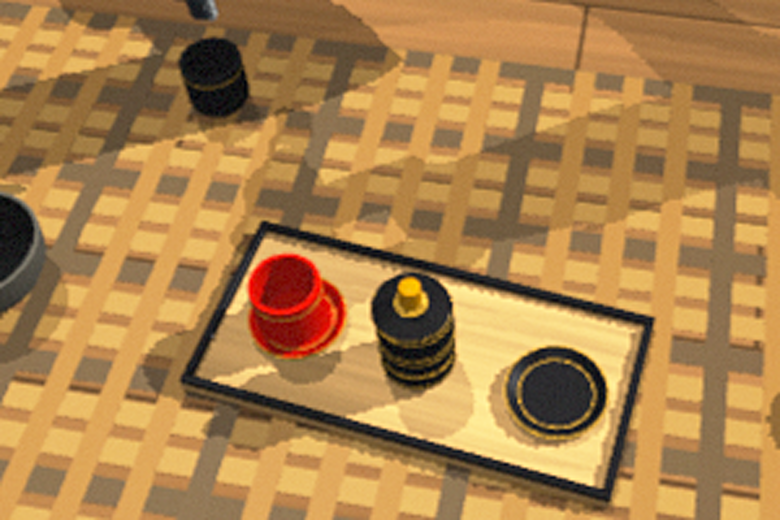

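View pics/c1_top.png

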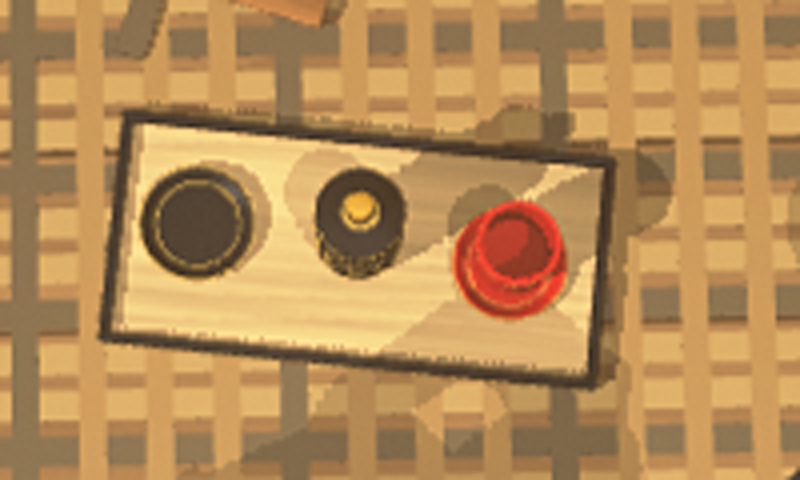

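Emit:
play_rows(targets=[[-0.009,0.005,0,-1.7,-1,0.1],[-0.01,0.005,0.003,-1.7,-1,0.1],[-0.006,0.003,0.005,0,0,0],[0,0,0,0,0,0],[0,0,0,0,0,0]])

```text
time_s: 42.08
eef_pos: [0.3759, -0.2761, 0.1324]
orientation: [0.003, 0.705, 0.709, 0.0]
wrist_force: [0.2, 0.1, -0.4]
grip_width: 0.0852
```

```bash
python3 go.py .3732 -.2773 .022
```

```text
t 42.08 pos [ 0.3759 -0.2761  0.1324] w 0.0852 F [ 0.2  0.1 -0.4]
rotvec deg [0.24 0.22 0.39]
shift tool now [-0.0008 -0.0032  0.1104]
```

Emit:
play_rows(targets=[[-0.001,-0.003,0.01,0.2,0.2,0.4],[0,-0.001,0.015,0,0,0],[0,-0.001,0.015,0,0,0],[0,0,0.012,0,0,0],[0,0,0.005,0,0,0],[0,0,0,0,0,0],[0,0,0,0,0,0]])

```text
time_s: 42.67
eef_pos: [0.37, -0.2762, 0.0711]
orientation: [-0.002, 0.707, 0.707, -0.0]
wrist_force: [0.1, -0.2, 0.2]
grip_width: 0.0854
```

```bash
python3 go.py .3732 -.2773 .022
```

```text
t 42.67 pos [ 0.37   -0.2762  0.0711] w 0.0854 F [ 0.1 -0.2  0.2]
rotvec deg [-0.18 -0.16 -0.06]
shift tool now [-0.0013  0.0034  0.0491]
```

Emit:
play_rows(targets=[[-0.001,0.003,0.008,0,0,0],[0,0,0.012,0,0,0],[0,0,0.014,0,0,0],[0,0,0.01,0,0,0],[0,0,0.003,0,0,0],[0,0,0,0,0,0],[0,0,0,0,0,0]])

```text
time_s: 43.25
eef_pos: [0.3767, -0.2801, 0.0244]
orientation: [0.002, 0.707, 0.707, -0.0]
wrist_force: [0.1, -0.9, 0.7]
grip_width: 0.0854
```

```bash
python3 go.py .3732 -.2773 .022
```

```text
t 43.25 pos [ 0.3767 -0.2801  0.0244] w 0.0854 F [ 0.1 -0.9  0.7]
rotvec deg [ 0.15  0.16 -0.05]
shift tool now [ 0.0028 -0.0035  0.0024]
```

Emit:
play_rows(targets=[[0.002,-0.003,0.001,0.1,0.1,0],[0,0,0,0,0,0],[0,0,0,0,0,0]])

```text
time_s: 43.5
eef_pos: [0.3744, -0.2788, 0.0247]
orientation: [0.002, 0.707, 0.707, -0.0]
wrist_force: [-0.2, 0.3, 0.2]
grip_width: 0.0852
```

Emit:
play_rows(targets=[[0,0,0,0,0,0],[0,0,0,0,0,0],[0,0,0,0,0,0],[0,0,0,0,0,0],[0,0,0,0,0,0],[0,0,0,0,0,0],[0,0,0,0,0,0],[0,0,0,0,0,0]], grip=1, squeeze=40)

```text
time_s: 44.17
eef_pos: [0.3752, -0.2796, 0.0263]
orientation: [0.003, 0.707, 0.707, -0.0]
wrist_force: [0.5, 0.9, -0.3]
grip_width: 0.058
```

Emit:
play_rows(targets=[[0,0,-0.01,0,0,0],[0,0,-0.025,0,0,0],[0,0,-0.035,0,0,0],[0,0,-0.04,0,0,0],[0,0,-0.04,0,0,0],[0,0,-0.03,0,0,0],[0,0,-0.01,0,0,0],[0,0,0,0,0,0]])

```text
time_s: 44.83
eef_pos: [0.3718, -0.276, 0.2265]
orientation: [-0.0, 0.707, 0.707, -0.0]
wrist_force: [-0.5, 1.0, -0.1]
grip_width: 0.058
```

```bash
python3 go.py .6429 .092 .15;  python3 hand.py pics/h5.png .0295 .038
```

```text
t 44.83 pos [ 0.3718 -0.276   0.2265] w 0.058 F [-0.5  1.  -0.1]
rotvec deg [-0.03 -0.02 -0.05]
shift tool now [0.3682 0.2708 0.0765]
```

View pics/h5.png

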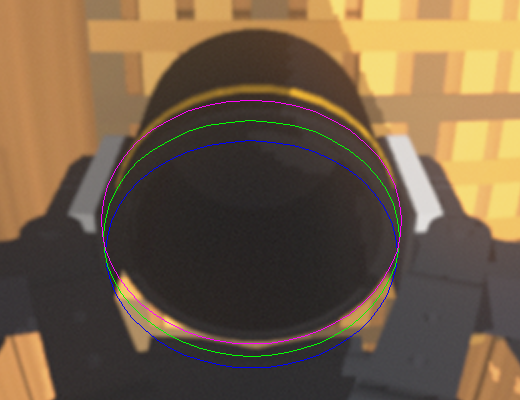

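Emit:
play_rows(targets=[[0.018,0.002,0,0,0,0],[0.03,0.003,0,0,0,0],[0.034,0.004,0,0,0,0],[0.034,0.004,0,0,0,0],[0.034,0.004,0,0,0,0],[0.034,0.004,0,0,0,0],[0.034,0.004,0,0,0,0],[0.034,0.004,0,0,0,0],[0.034,0.004,0,0,0,0],[0.034,0.004,0,0,0,0],[0.02,0.002,0,0,0,0],[0,0,0,0,0,0]])

```text
time_s: 45.88
eef_pos: [0.4004, 0.0798, 0.2076]
orientation: [-0.014, 0.711, 0.704, -0.008]
wrist_force: [-0.1, -1.0, -1.1]
grip_width: 0.0577
```

```bash
python3 go.py .642 .09 .13
```

```text
t 45.88 pos [0.4004 0.0798 0.2076] w 0.0577 F [-0.1 -1.  -1.1]
rotvec deg [-1.72 -0.47 -0.57]
shift tool now [0.012  0.2438 0.0704]
```

Emit:
play_rows(targets=[[0.002,0.012,0,-0.8,-0.2,-0.5],[0.002,0.021,0,-0.8,-0.2,0],[0.001,0.023,0,0,0,0],[0.001,0.023,0.003,0,0,0],[0.001,0.023,0.003,0,0,0],[0.001,0.023,0.003,0,0,0],[0.001,0.023,0.003,0,0,0],[0.001,0.023,0.003,0,0,0],[0.001,0.023,0.003,0,0,0],[0,0.013,0,0,0,0],[0,0,0,0,0,0],[0,0,0,0,0,0]])

```text
time_s: 46.88
eef_pos: [0.614, 0.0769, 0.1661]
orientation: [-0.004, 0.71, 0.705, -0.01]
wrist_force: [0.2, 0.0, -0.2]
grip_width: 0.0585
```

```bash
python3 go.py .642 .09 .13
```

```text
t 46.88 pos [0.614  0.0769 0.1661] w 0.0585 F [ 0.2  0.  -0.2]
rotvec deg [-1.13  0.45 -0.41]
shift tool now [0.0136 0.0286 0.0355]
```

Emit:
play_rows(targets=[[0.004,0.009,0.005,-0.6,0.2,-0.4],[0.005,0.01,0.008,-0.5,0.2,0],[0.003,0.006,0.01,0,0,0],[0,0,0.008,0,0,0],[0,0,0,0,0,0],[0,0,0,0,0,0]])

```text
time_s: 47.38
eef_pos: [0.6376, 0.0879, 0.1285]
orientation: [-0.001, 0.707, 0.707, -0.002]
wrist_force: [0.1, 0.2, -0.2]
grip_width: 0.0579
```

```bash
python3 go.py .642 .09 .0383; python3 wr.py pics/w19.png saucer_black .6429 .092 0
```

```text
t 47.38 pos [0.6376 0.0879 0.1285] w 0.0579 F [ 0.1  0.2 -0.2]
rotvec deg [-0.22  0.04 -0.06]
shift tool now [0.0022 0.0048 0.0902]
saucer_black 0.68 [0.6428 0.0929] 0.695
```

View pics/w19.png

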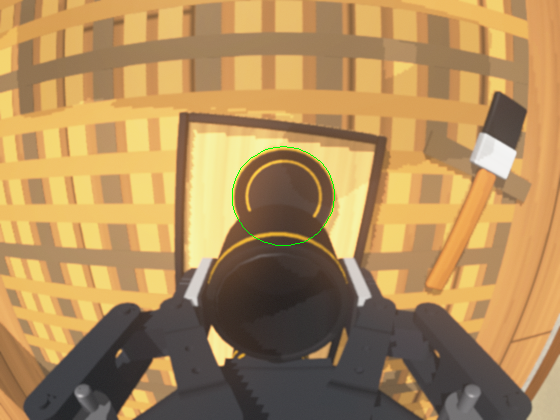

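Emit:
play_rows(targets=[[0.001,0.002,0.01,-0.2,0,0],[0.001,0.001,0.015,0,0,0],[0,0,0.018,0,0,0],[0,0,0.015,0,0,0],[0,0,0.008,0,0,0],[0,0,0.002,0,0,0],[0,0,0,0,0,0],[0,0,0,0,0,0]])

```text
time_s: 48.15
eef_pos: [0.6437, 0.0906, 0.061]
orientation: [0.004, 0.707, 0.707, 0.003]
wrist_force: [0.7, 0.2, 0.0]
grip_width: 0.0578
```

```bash
python3 go.py .641 .09 .0383
```

```text
t 48.15 pos [0.6437 0.0906 0.061 ] w 0.0578 F [0.7 0.2 0. ]
rotvec deg [ 0.55  0.02 -0.02]
shift tool now [-0.0006 -0.0029  0.0226]
```

Emit:
play_rows(targets=[[-0.001,-0.002,0.005,0.5,0,0],[0,0,0.006,0,0,0],[0,0,0.004,0,0,0],[0,0,0,0,0,0],[0,0,0,0,0,0]])

```text
time_s: 48.57
eef_pos: [0.6443, 0.0895, 0.048]
orientation: [0.002, 0.707, 0.707, 0.002]
wrist_force: [0.7, -0.4, -0.0]
grip_width: 0.0577
```

```bash
python3 go.py .641 .09 .0383
```

```text
t 48.57 pos [0.6443 0.0895 0.048 ] w 0.0577 F [ 0.7 -0.4 -0. ]
rotvec deg [ 0.35  0.02 -0.03]
shift tool now [ 0.0005 -0.0033  0.0097]
```

Emit:
play_rows(targets=[[0,-0.004,0.003,0.3,0,0],[0,0,0.002,0,0,0],[0,0,0,0,0,0],[0,0,0,0,0,0]])

```text
time_s: 48.9
eef_pos: [0.6402, 0.0895, 0.043]
orientation: [0.001, 0.707, 0.707, 0.0]
wrist_force: [0.2, -0.6, -1.5]
grip_width: 0.0581
```

Emit:
play_rows(targets=[[0,-0.001,0.002,0,0,0],[0,0,0,0,0,0]])

```text
time_s: 49.07
eef_pos: [0.6392, 0.0896, 0.041]
orientation: [0.001, 0.707, 0.707, 0.0]
wrist_force: [-0.3, -0.2, -1.7]
grip_width: 0.0577
```

Emit:
play_rows(targets=[[0,-0.001,0.002,0,0,0],[0,0,0,0,0,0]])

```text
time_s: 49.23
eef_pos: [0.6381, 0.0896, 0.0389]
orientation: [0.001, 0.707, 0.707, 0.0]
wrist_force: [-0.7, 0.1, -0.3]
grip_width: 0.058
```

Emit:
play_rows(targets=[[0,-0.001,0.002,0,0,0],[0,0,0,0,0,0]])

```text
time_s: 49.4
eef_pos: [0.6387, 0.0898, 0.0385]
orientation: [0.002, 0.707, 0.707, 0.002]
wrist_force: [-0.1, -0.2, -1.0]
grip_width: 0.058
```

Emit:
play_rows(targets=[[0,0,0.002,0,0,0],[0,0,0,0,0,0]])

```text
time_s: 49.57
eef_pos: [0.6396, 0.0899, 0.0385]
orientation: [0.002, 0.707, 0.707, 0.002]
wrist_force: [0.4, 0.2, -0.1]
grip_width: 0.0579
```

Emit:
play_rows(targets=[[0,0,0.001,0,0,0],[0,0,0,0,0,0]])

```text
time_s: 49.73
eef_pos: [0.6401, 0.09, 0.0381]
orientation: [0.002, 0.707, 0.707, 0.003]
wrist_force: [-0.5, 0.4, 0.9]
grip_width: 0.0577
```

Emit:
play_rows(targets=[[0,0,0,0,0,0],[0,0,0,0,0,0],[0,0,0,0,0,0],[0,0,0,0,0,0],[0,0,0,0,0,0]], grip=-1)

```text
time_s: 50.15
eef_pos: [0.6392, 0.0899, 0.0363]
orientation: [0.002, 0.707, 0.707, 0.002]
wrist_force: [0.2, 0.4, -0.4]
grip_width: 0.0853
```

Emit:
play_rows(targets=[[0,0,-0.01,0,0,0],[0,0,-0.025,0,0,0],[0,0,-0.035,0,0,0],[0,0,-0.04,0,0,0],[0,0,-0.035,0,0,0],[0,0,-0.03,0,0,0],[0,0,0,0,0,0]])

```text
time_s: 50.73
eef_pos: [0.6349, 0.0897, 0.2173]
orientation: [-0.002, 0.707, 0.707, -0.002]
wrist_force: [0.0, 0.2, 2.0]
grip_width: 0.0852
```

```bash
python3 go.py .614 -.134 .2; python3 wr.py pics/w20.png cup_black .6429 .092 .012 box_lid .6339 -.0238 .086
```

```text
t 50.73 pos [0.6349 0.0897 0.2173] w 0.0852 F [0.  0.2 2. ]
rotvec deg [-0.27 -0.   -0.04]
shift tool now [-0.2237 -0.0207  0.0173]
cup_black 0.93 [0.6415 0.092 ] 0.98
box_lid 0.58 [ 0.6343 -0.0238] 0.903
```

View pics/w20.png

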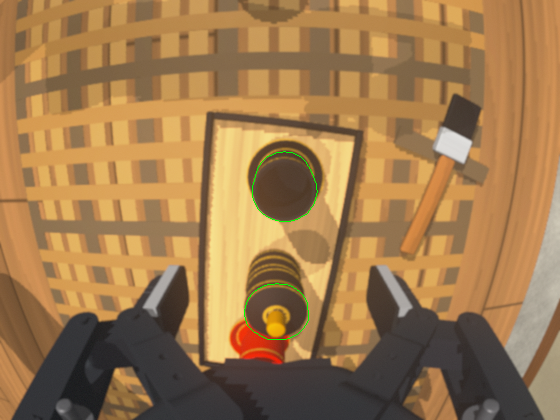

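Emit:
play_rows(targets=[[-0.012,-0.001,-0.004,0,0,0],[-0.022,-0.002,-0.002,0,0,0],[-0.024,-0.002,0,0,0,0],[-0.024,-0.002,0,0,0,0],[-0.024,-0.002,0,0,0,0],[-0.024,-0.002,0,0,0,0],[-0.024,-0.002,0,0,0,0],[-0.024,-0.002,0,0,0,0],[-0.024,-0.002,0,0,0,0],[-0.015,-0.002,0,0,0,0],[0,0,0,0,0,0],[0,0,0,0,0,0]])

```text
time_s: 51.88
eef_pos: [0.5902, -0.1419, 0.1866]
orientation: [-0.028, 0.707, 0.707, -0.023]
wrist_force: [0.2, -0.2, -0.7]
grip_width: 0.0855
```

```bash
python3 go.py .613 -.1342 .15; python3 wr.py pics/w21.png cup_red .6152 -.1342 .012; cp pics/w21.png /tmp/a.png
python3 - <<'E'
import cv2
im=cv2.imread('pics/w21.png'); cv2.imwrite('pics/w21z.png',cv2.resize(im[100:300,180:380],None,fx=3,fy=3,interpolation=cv2.INTER_CUBIC))
E
```

```text
t 51.88 pos [ 0.5902 -0.1419  0.1866] w 0.0855 F [ 0.2 -0.2 -0.7]
rotvec deg [-4.1  -0.37  0.01]
shift tool now [0.0075 0.0254 0.035 ]
cup_red 0.73 [ 0.6149 -0.1342] 0.968
```

View pics/w21z.png

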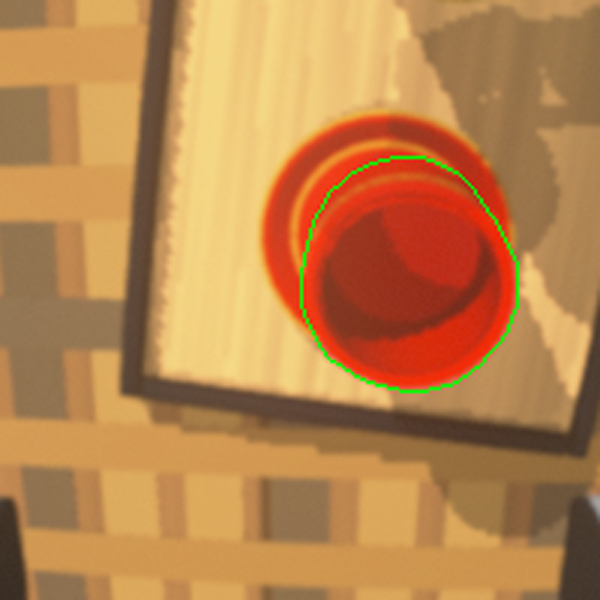

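```bash
cat > un.py <<'E'
from h import *
s=bot.sense(); p=viewer.snapshot("wrist"); f=p["frame"].astype(int)
m=finder.masks_of(p,"cup_red")[0]["rect"]; c,r=m[0],m[1]
red=((f[...,2]>110)&(f[...,2]-f[...,1]>70)&(f[...,1]<140)).astype(np.uint8)
red=cv2.morphologyEx(red,cv2.MORPH_CLOSE,np.ones((7,7)))
n,l=cv2.connectedComponents(red); M=l==l[int(r),int(c)]
print(M.sum())
S=4
big=cv2.resize(M.astype(np.float32),None,fx=S,fy=S)>.5
def hull(n,x,y,z):
    P=(projw(p,s,poly(p,s,n,x,y,z))+.5)*S; im=np.zeros(big.shape,np.uint8); cv2.fillConvexPoly(im,cv2.convexHull(P.astype(np.float32)).astype(np.int32),1); return im>0
def cost(q):
    im=hull("saucer_red",q[0],q[1],0)|hull("cup_red",q[2],q[3],.012); return 1-(im&big).sum()/(im|big).sum()
x0=np.array([.6095,-.132,.615,-.134]); sim=[x0]+[x0+.006*e for e in np.eye(4)]
r=minimize(cost,x0,method="Nelder-Mead",options=dict(initial_simplex=sim,xatol=1e-4,fatol=1e-4,maxiter=400))
print(np.round(r.x,4),1-r.fun,"offset mm",np.round((r.x[2:]-r.x[:2])*1e3,1)); overlay(p,s,[("saucer_red",*r.x[:2],0),("cup_red",*r.x[2:],.012)],"pics/un.png")
E
python3 un.py
```

```text
6126
[ 0.6103 -0.134   0.6149 -0.1341] 0.9813730119658807 offset mm [ 4.6 -0.2]
```

Emit:
play_rows(targets=[[-0.006,-0.014,-0.006,-1.5,0,0],[-0.013,-0.024,-0.006,-1.5,0,0],[-0.014,-0.024,-0.006,0,0,0],[-0.014,-0.024,-0.006,0,0,0],[-0.014,-0.024,-0.006,0,0,0],[-0.014,-0.024,-0.004,0,0,0],[-0.014,-0.024,-0.004,0,0,0],[-0.014,-0.02,0,0,0,0],[-0.014,-0.01,0,0,0,0],[0,0,0,0,0,0],[0,0,0,0,0,0]])

```text
time_s: 53.0
eef_pos: [0.4043, -0.2517, 0.2332]
orientation: [-0.004, 0.697, 0.717, -0.001]
wrist_force: [-0.2, -0.9, -0.1]
grip_width: 0.0856
```

```bash
sed -i 's/^G=.*/G=dict(saucer_red=(.6092,-.132,0),saucer_black=(.6429,.092,0),cup_red=(.614,-.134,.012),cup_black=(.6415,.092,.012),base_tier=(.63,-.024,.008),divided_tier=(.63,-.024,.052),box_lid=(.63,-.024,.086),drying_bowl=(.613,-.4085,0),lacquer_tin=(.573,.407,0))/' chk.py; python3 chk.py c2; python3 go.py
```

```text
top saucer_red [ 0.6083 -0.1325] 0.4
top saucer_black [0.6435 0.0904] 0.2
top cup_red [ 0.6155 -0.1365] 0.94
top cup_black [0.641  0.0902] 0.9
top cup_black [0.6415 0.092 ] 0.0
top base_tier [ 0.6306 -0.0238] 0.1
top box_lid [ 0.6328 -0.0267] 0.96
top drying_bowl [ 0.6132 -0.4089] 0.97
top drying_bowl [ 0.613  -0.4085] 0.0
top lacquer_tin [0.5756 0.4064] 0.96
scene saucer_red [ 0.6088 -0.1292] 0.34
scene saucer_black [0.6427 0.0926] 0.45
scene saucer_black [0.6429 0.092 ] 0.0
scene cup_red [ 0.6123 -0.1338] 0.93
scene cup_red [ 0.614 -0.134] 0.0
scene cup_black [0.6381 0.0925] 0.97
scene base_tier [ 0.626  -0.0243] 0.3
scene divided_tier [ 0.6286 -0.0226] 0.29
scene box_lid [ 0.6334 -0.0236] 0.92
scene drying_bowl [ 0.6129 -0.4061] 0.91
scene lacquer_tin [0.5716 0.4085] 0.95
scene lacquer_tin [0.573 0.407] 0.0
t 54.0 pos [ 0.4041 -0.2522  0.2328] w 0.0855 F [ 1.2  0.6 -0.7]
rotvec deg [-0.47 -0.18  1.57]
```

View pics/c2_scene.png

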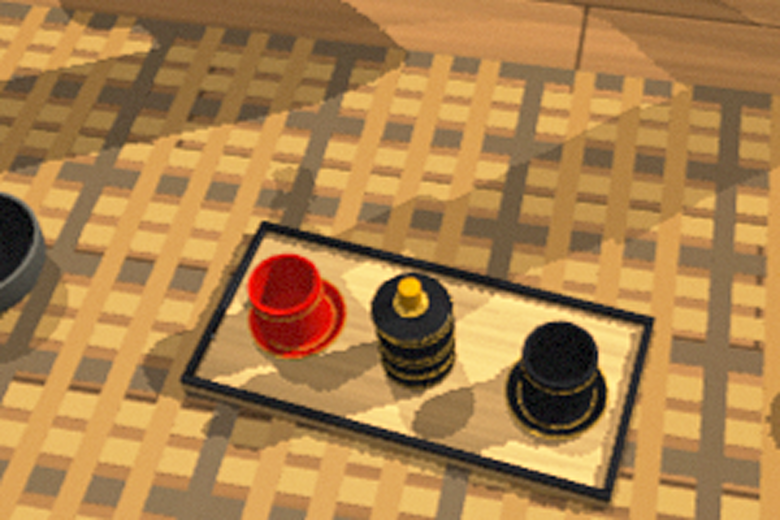

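View pics/c2_top.png

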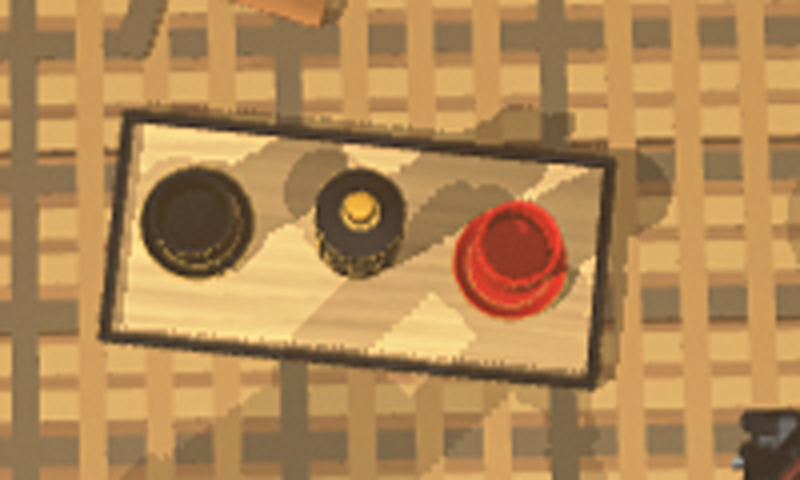

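```bash
python3 -c "
from h import *
print(bot.sign_off())"
```

```text
the job is handed in; nothing more can be done
None
```

I built the box on the tray (base tier, divided tier, lid) and stood each cup on its own saucer. I handed the job in at about 54 s of the 122 s allowed, with the arm clear of everything. No verdict was reported, so the results below are from my own camera measurements.

- **Box:** it stands about 5–8 mm from my estimate of the tray's centre (limit 15 mm). The arm stopped descending within about 1 mm of the expected seated height for both the divided tier and the lid. In the wrist camera, the base, divided tier and lid axes came out within about 4 mm of each other, and part of that spread is probably camera error with height. The final pictures show a straight stack, but the overhead and side fits for the two lower tiers were poor, because the pieces above hide most of them.
- **Black cup:** it is about 1–3 mm from the centre of its saucer (limit 9 mm).
- **Red cup:** it sits off-centre by 4.6–6 mm, depending on the camera (limit 9 mm). It was dragged slightly while I pressed it down to confirm contact. I left it there rather than risk gripping it again.
- **Everything else:** the saucers, drying bowl and tin measured within about 2–3 mm of where they started, which is roughly the measurement noise. The red saucer could only be checked through a combined fit with the cup standing on it. I saw no piece fall.

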